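# Stand the fallen order tablet up and push it home in its cradle

### The arm

A 7-joint arm with a two-finger parallel gripper is mounted at the origin on a cart in front of the work surface, level with it; the furniture and walls round the work are solid. World frame = base frame: x ahead of the robot, y to its left, z up, the work surface at z = 0. Lengths are in m, angles in rad, forces in N, time in s.
With the tool pointing down it reaches from about 0.35 to 0.775 m from the base axis. Payload 3.1 kg.
Tool frame: the origin (TCP) lies between the finger pads; the fingertips stand 11 mm ahead of it and the grasp point (between the pads) lies 8 mm behind it; x points along the fingers, y is the direction in which the jaws open and shut, and the axes are right-handed (so a half turn about x gives the same grasp; the last joint's range is limited). The gripper opens to 85 mm and grips with 20 to 120 N. Pads are 22 mm wide; open, the fingers measure 114 mm over their backs; the gripper's body (76 mm by 85 mm) begins 54 mm behind the grasp point. The pads swing forward as they close: fully open they stand 13 mm farther back than shut.
Start: joints at [1.102, 0.311, 0.014, 1.512, -0.004, 1.319, -0.027], TCP at [0.228, -0.501, 0.222] pointing down, gripper open.
Joint ranges: [-2.7, 2.7], [-0.3, 1.91], [-1.27, 1.3], [0.12, 2.57], [-1.44, 4.58], [0.2, 2.03], [-3.05, 3.05]. Speed limits (rad/s): [2.79, 2.79, 3.14, 3.14, 3.14, 3.14, 3.14].

### API

Orientations are given as [roll, pitch, yaw] about the fixed x, y, z axes, in that order (R = Rz(yaw) Ry(pitch) Rx(roll)).
In Python, from cell import bot, read_camera, get_calibration, nets gives the robot as it stands.
- The arm moves only by the tool arm_command, never from a script. Its argument "plan" is a list of rows, each a list of 6 numbers: the shift along the tool's x, y, z in mm, then the turn, a rotation vector about the tool's x, y, z in rad. In form: [[dx, dy, dz, rx, ry, rz], ...]. A call has exactly 10 rows; each row shifts and turns the pose as measured when the row begins, along the tool's axes as they then stand; what a row does not reach is not made up. A row lasts 1/12 s, in which the tool goes at most 41.7 mm and 7.16 degrees, less where a joint would pass 70% of its speed; a pose out of reach is approached as far as the arm can. A call with a gripper value outside its range is refused whole. "fingers" is the opening, from 0 (shut) to 1 (fully open), set as the call begins (left out, the last holds). The fingers move at their own pace and stop on an object; the grip force is fixed at half the most. Time passes only in rows, so rows that do not move let the fingers close, or fill a call up. It gives the time, the measured TCP pose, the force and the opening at its end, in the units of the state.
- bot.read_state(): the state, without advancing time (a new reading comes with each control period).
- read_camera(name): name is "scene" or "top" or "wrist"; returns (picture, depth): 400x640x3 uint8, red, green, blue; 400x640 float32, m along the optical axis (not along the pixel's ray), 0 where there is no reading.
- get_calibration(name): a dict with "fx", "fy", "cx", "cy" (pixels), "xyz" and "attitude" of the camera in the world. Camera axes: x right, y down, z forward; pixel columns grow to the right and rows downward; lengths in m; the calibration is good to about 2 mm. A picture is of the moment at which its call begins: read the wrist's pose just before it. get_calibration takes no time and is no camera call; for the wrist camera it gives the pose at the moment of the call.
- bot.hand_in(): hands the job in, once; it reports no verdict.
Trained networks look in the newest picture that a camera, given by its name, has taken for a name from the list of things; names that differ only in an ending like _2 or _b are one class to them, and where a whole thing is asked for, a point or a joint stands for the part that bears it (a point fixed in the world has none). Each returns a list of dicts, best first, with "score" (0 to 1); they miss things now and then, are a little off and sometimes report something else, mostly with a low value. They report only what shows in the picture. A call takes as long as a camera call.
- nets.find_in(thing, camera): "point" ([column, row] in pixels, amid what is visible of it).
- nets.outline_of(thing, camera): "pixels" (400x640 bool, what is visible of it) and "point" ([column, row] in pixels, amid what is visible of it).
- nets.mark_of(thing, camera): "point" ([column, row] in pixels: a listed point, or the origin of a listed thing).
The state is a dict: "t": time; "joint_positions": joint angles; "dq": joint speeds; "tau": joint torques, N m; "eef_pos": TCP position; "ee_rot": TCP orientation; "contact_force": force on the tool from outside, world axes, zero at the start; "ft_torque": the same for the moment, N m; "grip_width": opening from 0.0 (shut) to 1.0 (fully open).
Only numpy, scipy, OpenCV 4.12 (cv2) and the standard library are available. Lean on these libraries where they do the work, as an engineer would, in place of code of your own. Each camera call takes 0.05 s, during which the arm holds its last target.

### The job

The order tablet has been knocked out of its charging cradle and lies on its back: push on its upturned foot until it stands upright again, then push the foot along the counter into the cradle until it is fully home against the back bar. Only push it, do not lift or carry it, and leave the other things on the counter where they are.

Things in the scene. Friction and masses are not known exactly. Their poses are not given: they have to be found in the camera images.
- tablet: order tablet on a weighted stand, one rigid piece, about 0.85 kg, lying on its back. Origin: centre of its foot's underside. Own axes: x from the foot's front edge to its back edge, z up when it stands, screen toward -x. Grey foot 90 (x) x 120 (y) x 16 (z) mm. Lying, its z points about level, away from the robot, and the foot stands almost on edge with its underside toward the robot, top 91 mm up.
- screen (a point): centre of the black tablet's screen. The tablet is 180 wide, 108 high, 12 mm thick, on a 50 mm wide neck at the back of the foot, leaning back 18 degrees; its edges are 36 and 140 mm above the foot's underside. Lying, the screen faces up, 12 to 26 mm above the counter, beyond the foot. A push on the standing tablet higher than about 40 mm can tip it over again.
- toe (a point): middle of the foot's front edge, upper side (own x -45, y 0, z +16 mm), in the lying stand the highest edge. About 3 N on the foot's upper side (which faces away from the robot) near this edge, pushed toward the robot, turns the stand up about its heel; once turned some 40 degrees it drops onto its foot by itself.
- heel (a point): middle of the foot's lower back edge (own x +45, y 0, z 0 mm); on the counter both lying and standing, and the edge that the stand turns about. It touches the cradle's back bar when home.
- heel_left (a point): left end of the foot's lower back edge (own x +45, y +60, z 0 mm)
- heel_right (a point): right end of the foot's lower back edge (own x +45, y -60, z 0 mm)
- cradle: charging cradle: low black U-shaped frame fixed to the counter, open toward the robot, without a floor. Origin: on the counter, middle of the back bar's front face. x points into the cradle (away from the robot), z up. Back bar 24 mm high; side rails 20 mm high, 129 mm apart inside (4.5 mm play each side of the foot), from the back bar to x = -58 mm.
- mouth (a point): middle of the cradle's mouth, on the counter (cradle x -89, y 0 mm): from x = -58 mm to here the rails flare outward, so that the mouth is about 157 mm wide
- tape_roll: roll of brown tape, 92 mm across, 48 mm high; loose, to be left alone. Origin: centre of its underside
- dip_cup: small white cup, 76 mm across, 47 mm high; loose, to be left alone. Origin: centre of its underside
- marker: red and white marker pen, 135 mm long, 16 mm thick, lying; loose, to be left alone. Origin: centre of its underside
- mouse: computer mouse, 109x66x38 mm; loose, to be left alone. Origin: centre of its underside
- order_pad: purple spiral notebook, 140x99x14 mm; loose, to be left alone. Origin: centre of its underside
- calculator: calculator, 125x78x16 mm; loose, to be left alone. Origin: centre of its underside
- sauce_bottle: yellow squeeze bottle, 62 mm across, 206 mm high; loose, to be left alone. Origin: centre of its underside
- rice_bowl: beige cup, 93 mm across, 64 mm high; loose, to be left alone. Origin: centre of its underside

How it is judged:
On the way, in this order (a step that is already met when the one before it is completed fails the run):
1. the tablet stands upright on its foot, at rest, still outside the cradle (angle between tablet's own z axis and vertical below 0.08 rad and x of heel in the frame of cradle below -0.03 m and linear speed of tablet below 0.03 m/s and angular speed of tablet below 0.3 rad/s), for 0.2 s.
2. the foot has been pushed home in the cradle (x of heel in the frame of cradle between -0.007 and 0.006 m and y of heel in the frame of cradle between -0.009 and 0.009 m and angle between the x axis of tablet and the x axis of cradle, either way round below 0.09 rad and angle between tablet's own z axis and vertical below 0.08 rad and height (world z) of heel below 0.005 m and height (world z) of toe below 0.025 m), for 0.2 s.
At the end, for the whole second after the job is handed in: The tablet stands upright (within 0.08 rad) on the counter at rest, square in the cradle (within 0.09 rad and 9 mm of its centre line), its heel no more than 7 mm from the back bar (all of step 2 and linear speed of tablet below 0.03 m/s and angular speed of tablet below 0.3 rad/s); the robot touches nothing.
It fails at once if the tablet is lifted: an end of its heel edge more than 20 mm above the counter (height (world z) of any of heel_left, heel_right above 0.02 m).
It fails at once if another thing on the counter is moved by more than 30 mm (distance of any of tape_roll, dip_cup, marker, mouse, order_pad, calculator, sauce_bottle, rice_bowl from where it was at the start of the episode above 0.03 m).
It also fails if it takes over 51 s, if anything falls off the work surface, if the arm or the gripper's body presses on something with over 40 N, if the wrist force passes 120 N, or if a joint passes its speed limit or range.

## Working session

There is one attempt and no reset: what is moved stays moved. The work goes in short steps, Python scripts to look and compute and a tool call to move; the robot and the scene stay as the last step left them, time stands still between calls to the robot, and variables do not carry over. Pictures are saved under pics/ and viewed, and the job is handed in when it is done.

Besides the shell and the picture viewer there is one more tool, called after "Request:" as name(argument=value, ...), one argument or row to a line, values as JSON. arm_command: Moves the arm, as the interface text tells. Its arguments: {"type":"object","properties":{"plan":{"type":"array","items":{"type":"array","items":{"type":"number"}}},"fingers":{"type":"number"}},"required":["plan"]}

```bash
ls; mkdir -p pics; cat > h.py <<'E'
import numpy as np, cv2
from scipy.spatial.transform import Rotation as R
from cell import bot, read_camera, get_calibration, nets
def cam(name):
    c=get_calibration(name); img,d=read_camera(name); return c,img,d
def rot(c):
    a=np.array(c['attitude'],float)
    if a.shape==(3,3): return a
    if a.size==4: return R.from_quat(a).as_matrix()
    return R.from_euler('xyz',a).as_matrix()
def ray(c,p):
    return rot(c)@np.array([(p[0]-c['cx'])/c['fx'],(p[1]-c['cy'])/c['fy'],1.])
def onz(c,p,z):
    o=np.array(c['xyz']);r=ray(c,p);return o+r*(z-o[2])/r[2]
def world(c,p,d): return np.array(c['xyz'])+ray(c,p)*d
def proj(c,P):
    q=rot(c).T@(np.array(P)-np.array(c['xyz']));return [c['fx']*q[0]/q[2]+c['cx'],c['fy']*q[1]/q[2]+c['cy']]
E
python3 - <<'E'
from h import *
for n in ['scene','top','wrist']:
    c,i,d=cam(n);print(n,c);cv2.imwrite(f'pics/{n}0.png',i[:,:,::-1])
print(bot.read_state())
E
```

```text
pics
scene {'fx': 369.64636388316995, 'fy': 369.64636388316995, 'cx': 326.63233602113866, 'cy': 198.38339361828181, 'xyz': array([-0.57061056, -0.7049888 ,  0.81684952]), 'attitude': array([-2.07069229,  0.00350635, -1.0543266 ])}
top {'fx': 379.7318462865752, 'fy': 379.7318462865752, 'cx': 325.06423297712587, 'cy': 199.4566531225078, 'xyz': array([ 0.46816659, -0.05168149,  1.39932041]), 'attitude': array([-3.03240982e+00,  9.41645742e-04, -1.58786195e+00])}
wrist {'fx': 340.18575991597464, 'fy': 340.18575991597464, 'cx': 316.9848026494864, 'cy': 197.48137684154938, 'xyz': array([ 0.30427973, -0.46540983,  0.37164665]), 'attitude': array([ 2.81084175,  0.00304319, -1.14390828])}
{'t': 0.15, 'joint_positions': array([ 1.1022591 ,  0.31156108,  0.01398495,  1.51264246, -0.00439165,
        1.31919569, -0.02723094]), 'dq': array([ 1.18935949e-05, -2.54970318e-03,  6.68874209e-04, -5.21807055e-03,
        8.33089657e-04,  5.68805183e-04,  7.25308617e-04]), 'tau': array([ 7.15582119e-04, -3.80274153e+01,  1.46376779e-01, -2.30847931e+01,
        1.22745891e-02,  9.69229499e-03, -2.05966938e-05]), 'eef_pos': array([ 0.22748642, -0.5001478 ,  0.22097881]), 'ee_rot': array([-1.52359889,  1.56902031,  2.0448874 ]), 'contact_force': array([ 0.05148079,  0.17196224, -0.61568346]), 'ft_torque': array([0.03564847, 0.00789937, 0.01527696]), 'grip_width': 0.9992396594034936}
```

View pics/scene0.png

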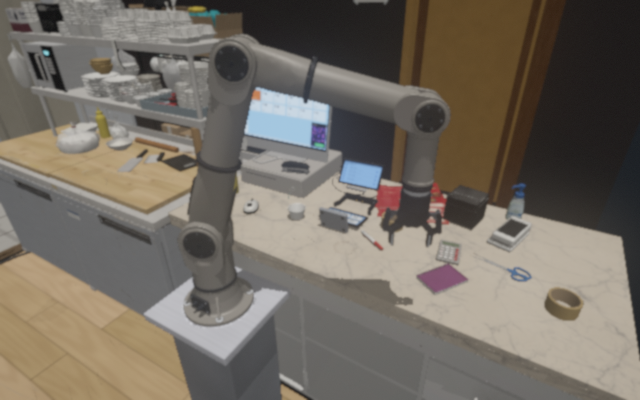

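View pics/top0.png

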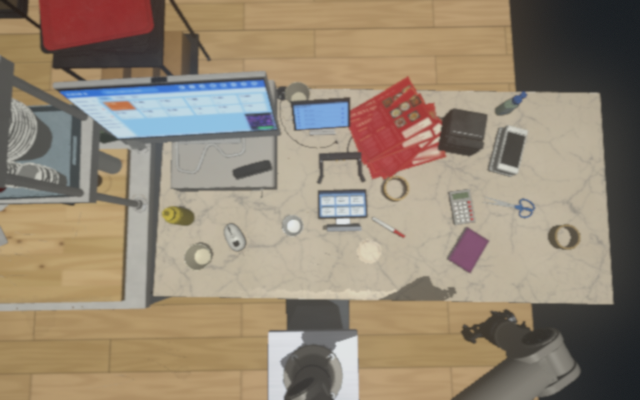

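```bash
python3 - <<'E'
from h import *
for n in ['top','scene']:
    c,i,d=cam(n)
    for t,z in [('toe',.09),('heel',0),('heel_left',0),('heel_right',0),('cradle',0),('mouth',0),('screen',.019)]:
        try:
            for r in nets.mark_of(t,n)[:2]: print(n,t,round(r['score'],2),np.round(r['point'],1),np.round(onz(c,r['point'],z),4))
        except Exception as e: print(t,e)
print(R.from_euler('xyz',bot.read_state()['ee_rot']).as_matrix().round(3), bot.read_state()['t'])
E
```

```text
top toe 0.61 [345.2 229.1] [ 0.508  -0.1204  0.09  ]
top heel 0.81 [342.2 226.9] [ 0.519  -0.1143  0.    ]
top heel_left 0.94 [324.9 226.8] [ 0.5204 -0.0507  0.    ]
top heel_right 0.94 [361.8 227.3] [ 0.5163 -0.1863  0.    ]
top heel_right 0.5 [341.3 227.3] [ 0.5175 -0.1109  0.    ]
top cradle 0.61 [340.  160.4] [ 0.7679 -0.1115  0.    ]
top screen 0.94 [345.1 201.5] [ 0.6107 -0.126   0.019 ]
scene toe 0.87 [333.2 210. ] [ 0.5161 -0.1142  0.09  ]
scene heel 0.69 [330.6 230.8] [ 0.5026 -0.1104  0.    ]
scene heel_left 0.91 [319.6 227.4] [ 0.5025 -0.0597  0.    ]
scene heel_right 0.82 [348.8 233. ] [ 0.524  -0.1803  0.    ]
scene cradle 0.91 [365.3 203.3] [ 0.7733 -0.1385  0.    ]
scene mouth 0.65 [348.6 208.1] [ 0.6982 -0.0923  0.    ]
scene mouth 0.52 [390.4 226.2] [ 0.6503 -0.3052  0.    ]
scene screen 0.64 [343.4 214.9] [ 0.6077 -0.1129  0.019 ]
[[ 0.     0.414 -0.91 ]
 [-0.    -0.91  -0.414]
 [-1.     0.     0.   ]] 0.95
```

```bash
python3 - <<'E'
from h import *
c,i,d=cam('top')
cv2.imwrite('pics/topz.png',cv2.resize(i[130:280,260:450,::-1],(760,600),interpolation=cv2.INTER_CUBIC))
np.savez('top0.npz',i=i,d=d)
for (u,v) in [(342,165),(322,158),(362,157),(320,180),(364,180),(322,175),(362,175),(342,226),(320,226),(361,226),(342,190),(342,217)]:
    print((u,v),world(c,(u,v),d[v,u]).round(3))
E
```

```text
(342, 165) [ 0.75  -0.119 -0.001]
(322, 158) [ 0.773 -0.044  0.022]
(362, 157) [ 0.779 -0.194  0.003]
(320, 180) [ 0.692 -0.036  0.02 ]
(364, 180) [ 0.688 -0.197  0.026]
(322, 175) [ 0.711 -0.043  0.017]
(362, 175) [ 0.707 -0.19   0.022]
(342, 226) [ 0.519 -0.11   0.082]
(320, 226) [ 0.524 -0.033 -0.   ]
(361, 226) [ 0.518 -0.175  0.088]
(342, 190) [ 0.654 -0.116  0.012]
(342, 217) [ 0.553 -0.113  0.031]
```

View pics/topz.png

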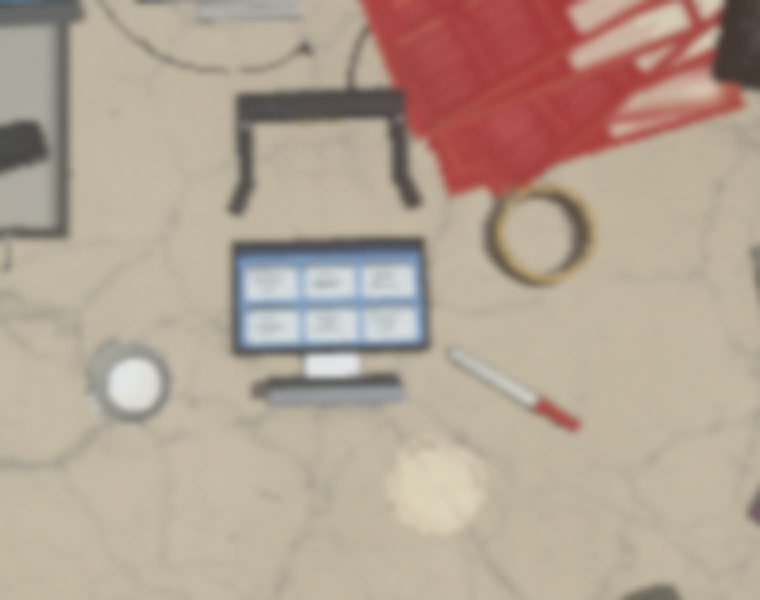

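```bash
python3 - <<'E'
from h import *
c,i,d=cam('top')
for t,h in [('rice_bowl',.064),('tape_roll',.048),('dip_cup',.047),('marker',.016),('cradle',0.02),('tablet',0)]:
    for r in nets.outline_of(t,'top')[:2]:
        m=r['pixels'];v,u=np.nonzero(m)
        if len(u)==0: continue
        P=np.array([world(c,(a,b),d[b,a]) for a,b in zip(u,v)])
        print(t,round(r['score'],2),r['point'],len(u),'min',P.min(0).round(3),'max',P.max(0).round(3),'med',np.median(P,0).round(3))
c2,i2,d2=cam('scene')
cv2.imwrite('pics/sz.png',cv2.resize(i2[140:290,240:440,::-1],(800,600),interpolation=cv2.INTER_CUBIC))
# depth of foot: points height 0.06-0.1 in top
v,u=np.mgrid[205:240,300:380]
P=np.array([world(c,(a,b),d[b,a]) for a,b in zip(u.ravel(),v.ravel())])
Q=P[(P[:,2]>.06)&(P[:,2]<.12)]
print(Q.min(0),Q.max(0),len(Q))
for lo in np.arange(-.19,-.04,.02):
    q=Q[(Q[:,1]>lo)&(Q[:,1]<lo+.02)]
    if len(q): print(lo.round(2),q.mean(0).round(4),q[:,2].max().round(3),q[:,0].min().round(3),q[:,0].max().round(3))
# cradle pts
v,u=np.mgrid[145:190,310:375]
P=np.array([world(c,(a,b),d[b,a]) for a,b in zip(u.ravel(),v.ravel())])
I=i[145:190,310:375].reshape(-1,3).astype(int)
k=(I.sum(1)<270)
Q=P[k];print(len(Q))
for x in np.arange(.66,.82,.01):
    q=Q[abs(Q[:,0]-x)<.005]
    if len(q):print(round(x,2),np.sort(q[:,1]).round(3)[[0,-1]],[ (q[q[:,1]<-.12][:,1]).mean().round(3),(q[q[:,1]>-.12][:,1]).mean().round(3)],len(q))
E
```

```text
rice_bowl 0.92 [197.7, 259.6] 547 min [ 0.368 -0.052 -0.002] max [0.468 0.44  1.399] med [0.419 0.409 0.022]
rice_bowl 0.21 [342.1, 207.2] 1788 min [ 0.468 -0.212 -0.005] max [ 0.662 -0.026  1.399] med [ 0.59  -0.117  0.021]
tape_roll 0.77 [406.5, 192.6] 303 min [ 0.468 -0.366 -0.008] max [ 0.705 -0.052  1.399] med [ 0.653 -0.315  0.041]
tape_roll 0.63 [337.3, 158.6] 501 min [ 0.468 -0.198 -0.004] max [ 0.795 -0.028  1.399] med [ 0.772 -0.1    0.022]
dip_cup 0.69 [294.3, 225.2] 329 min [ 0.468 -0.052 -0.002] max [0.563 0.096 1.399] med [0.525 0.066 0.015]
dip_cup 0.52 [235.4, 235.8] 422 min [0.441 0.238 0.003] max [0.536 0.317 0.043] med [0.488 0.273 0.026]
marker 0.49 [390.4, 230.3] 137 min [ 0.468 -0.334  0.   ] max [ 0.549 -0.052  1.399] med [ 0.515 -0.281  0.014]
cradle 0.92 [341.7, 158.6] 514 min [ 0.468 -0.201 -0.001] max [ 0.804 -0.028  1.399] med [ 0.772 -0.111  0.022]
tablet 0.59 [342.7, 204.3] 1695 min [ 0.468 -0.206 -0.002] max [ 0.658 -0.026  1.399] med [ 0.59  -0.114  0.021]
[ 0.5018156  -0.17549645  0.06018472] [ 0.52345971 -0.05777502  0.09750999] 199
-0.19 [ 0.5136 -0
[... 341 characters left out ...]
-0.194 -0.032] [np.float64(-0.191), np.float64(-0.032)] 7
0.7 [-0.19  -0.032] [np.float64(-0.187), np.float64(-0.036)] 11
0.71 [-0.187 -0.036] [np.float64(-0.184), np.float64(-0.039)] 9
0.72 [-0.183 -0.04 ] [np.float64(-0.181), np.float64(-0.04)] 8
0.73 [-0.184 -0.04 ] [np.float64(-0.182), np.float64(-0.04)] 8
0.74 [-0.184 -0.036] [np.float64(-0.182), np.float64(-0.039)] 11
0.75 [-0.184 -0.036] [np.float64(-0.18), np.float64(-0.038)] 10
0.76 [-0.185 -0.037] [np.float64(-0.181), np.float64(-0.038)] 8
0.77 [-0.181 -0.037] [np.float64(-0.155), np.float64(-0.074)] 69
0.78 [-0.188 -0.037] [np.float64(-0.154), np.float64(-0.077)] 111
0.79 [-0.185 -0.041] [np.float64(-0.153), np.float64(-0.083)] 62
```

View pics/sz.png

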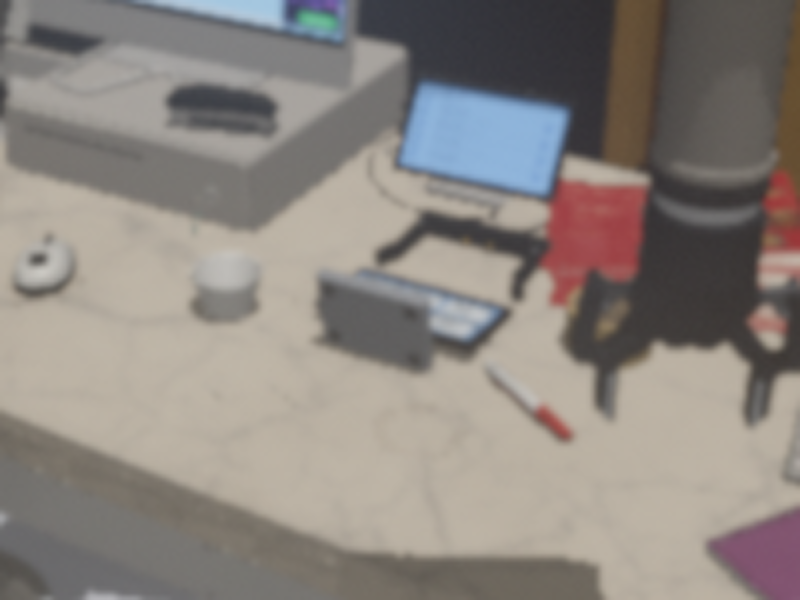

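```bash
cat >> h.py <<'E'
def tool(tilt,yaw=0):
    # tips forward by tilt, tool y = -world y
    a=tilt
    M=np.array([[np.sin(a),0,-np.cos(a)],[0,-1,0],[-np.cos(a),0,-np.sin(a)]]).T
    return R.from_euler('z',yaw)*R.from_matrix(M)
def rows(wp,n,start=None):
    """wp=(pos,Rot) straight to goal in n rows"""
    s=bot.read_state(); p=np.array(s['eef_pos']); q=R.from_euler('xyz',s['ee_rot'])
    if start: p,q=start
    P,Q=np.array(wp[0]),wp[1]
    w=(q.inv()*Q).as_rotvec()
    out=[]
    for k in range(n):
        Rk=q*R.from_rotvec(w*k/n)
        d=Rk.inv().apply((P-p)/n)*1000
        out.append([round(float(x),1) for x in d]+[round(float(x),3) for x in w/n])
    print(out)
    return (P,Q)
E
python3 - <<'E'
from h import *
rows(([.56,-.116,.19],tool(.25)),20)
E
```

```text
[[1.6, -10.6, -23.1, 0.021, 0.012, 0.003], [1.8, -11.1, -22.8, 0.021, 0.012, 0.003], [2.1, -11.6, -22.6, 0.021, 0.012, 0.003], [2.3, -12.1, -22.3, 0.021, 0.012, 0.003], [2.6, -12.6, -22.0, 0.021, 0.012, 0.003], [2.8, -13.0, -21.7, 0.021, 0.012, 0.003], [3.0, -13.5, -21.4, 0.021, 0.012, 0.003], [3.3, -14.0, -21.0, 0.021, 0.012, 0.003], [3.5, -14.4, -20.7, 0.021, 0.012, 0.003], [3.7, -14.9, -20.3, 0.021, 0.012, 0.003], [3.9, -15.3, -20.0, 0.021, 0.012, 0.003], [4.1, -15.7, -19.6, 0.021, 0.012, 0.003], [4.3, -16.2, -19.2, 0.021, 0.012, 0.003], [4.5, -16.6, -18.8, 0.021, 0.012, 0.003], [4.7, -17.0, -18.4, 0.021, 0.012, 0.003], [4.9, -17.4, -18.0, 0.021, 0.012, 0.003], [5.0, -17.8, -17.5, 0.021, 0.012, 0.003], [5.2, -18.1, -17.1, 0.021, 0.012, 0.003], [5.4, -18.5, -16.6, 0.021, 0.012, 0.003], [5.5, -18.9, -16.2, 0.021, 0.012, 0.003]]
```

Request:
arm_command(
  plan=[
    [1.6,-10.6,-23.1,0.021,0.012,0.003],
    [1.8,-11.1,-22.8,0.021,0.012,0.003],
    [2.1,-11.6,-22.6,0.021,0.012,0.003],
    [2.3,-12.1,-22.3,0.021,0.012,0.003],
    [2.6,-12.6,-22,0.021,0.012,0.003],
    [2.8,-13,-21.7,0.021,0.012,0.003],
    [3,-13.5,-21.4,0.021,0.012,0.003],
    [3.3,-14,-21,0.021,0.012,0.003],
    [3.5,-14.4,-20.7,0.021,0.012,0.003],
    [3.7,-14.9,-20.3,0.021,0.012,0.003],
  ],
  fingers=1,
)

```text
t: 2.23
eef_pos: [0.3964, -0.3096, 0.2047]
ee_rot: [2.957, 1.445, 0.006]
contact_force: [-0.6, -0.8, -0.7]
grip_width: 0.999
```

```bash
python3 - <<'E'
from h import *
rows(([.56,-.116,.17],tool(.25)),10)
E
```

```text
[[5.5, -16.0, -19.2, 0.019, 0.012, 0.001], [5.7, -16.4, -18.8, 0.019, 0.012, 0.001], [5.9, -16.8, -18.4, 0.019, 0.012, 0.001], [6.1, -17.1, -18.0, 0.019, 0.012, 0.001], [6.3, -17.4, -17.6, 0.019, 0.012, 0.001], [6.5, -17.8, -17.2, 0.019, 0.012, 0.001], [6.7, -18.1, -16.8, 0.019, 0.012, 0.001], [6.9, -18.4, -16.3, 0.019, 0.012, 0.001], [7.1, -18.8, -15.9, 0.019, 0.012, 0.001], [7.2, -19.1, -15.5, 0.019, 0.012, 0.001]]
```

Request:
arm_command(
  plan=[
    [5.5,-16,-19.2,0.019,0.012,0.001],
    [5.7,-16.4,-18.8,0.019,0.012,0.001],
    [5.9,-16.8,-18.4,0.019,0.012,0.001],
    [6.1,-17.1,-18,0.019,0.012,0.001],
    [6.3,-17.4,-17.6,0.019,0.012,0.001],
    [6.5,-17.8,-17.2,0.019,0.012,0.001],
    [6.7,-18.1,-16.8,0.019,0.012,0.001],
    [6.9,-18.4,-16.3,0.019,0.012,0.001],
    [7.1,-18.8,-15.9,0.019,0.012,0.001],
    [7.2,-19.1,-15.5,0.019,0.012,0.001],
  ],
)

```text
t: 3.07
eef_pos: [0.5685, -0.1073, 0.1719]
ee_rot: [-3.135, 1.314, -0.005]
contact_force: [0.8, -0.4, -0.1]
grip_width: 1.002
```

```bash
python3 - <<'E'
from h import *
for n in ['wrist','scene']:
    c,i,d=cam(n);cv2.imwrite(f'pics/{n}1.png',i[:,:,::-1])
cv2.imwrite('pics/sz1.png',cv2.resize(i[140:290,240:440,::-1],(800,600),interpolation=cv2.INTER_CUBIC))
rows(([.558,-.116,.065],tool(.25)),10)
E
```

```text
[[10.0, 1.5, 3.8, -0.0, -0.001, 0.0], [10.0, 1.5, 3.8, -0.0, -0.001, 0.0], [10.0, 1.5, 3.8, -0.0, -0.001, 0.0], [10.0, 1.4, 3.8, -0.0, -0.001, 0.0], [10.0, 1.4, 3.8, -0.0, -0.001, 0.0], [10.0, 1.4, 3.8, -0.0, -0.001, 0.0], [10.0, 1.4, 3.8, -0.0, -0.001, 0.0], [10.0, 1.4, 3.8, -0.0, -0.001, 0.0], [10.0, 1.4, 3.8, -0.0, -0.001, 0.0], [10.0, 1.4, 3.8, -0.0, -0.001, 0.0]]
```

View pics/wrist1.png

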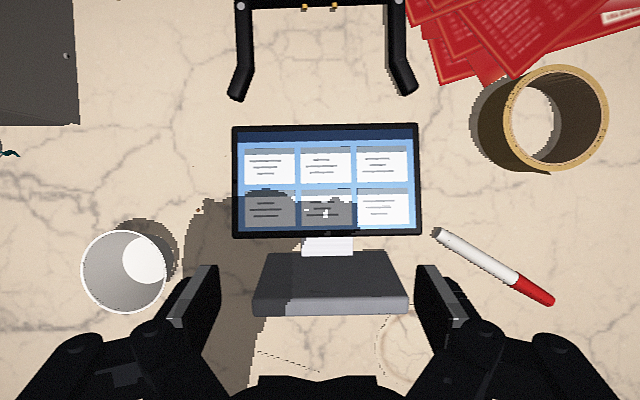

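View pics/sz1.png

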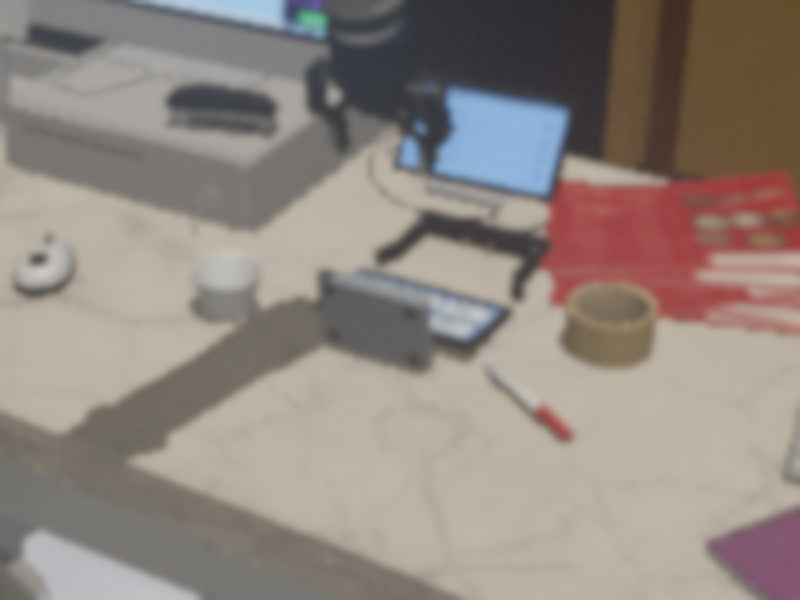

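Request:
arm_command(
  plan=[
    [10,1.5,3.8,0,-0.001,0],
    [10,1.5,3.8,0,0,0],
    [10,1.5,3.8,0,0,0],
    [10,1.4,3.8,0,0,0],
    [10,1.4,3.8,0,0,0],
    [10,1.4,3.8,0,0,0],
    [10,1,3.8,0,0,0],
    [10,0.5,3.8,0,0,0],
    [9,0,3.6,0,0,0],
    [0,0,0,0,0,0],
  ],
  fingers=0.8,
)

```text
t: 4.0
eef_pos: [0.5584, -0.117, 0.0749]
ee_rot: [3.14, 1.314, -0.003]
contact_force: [-0.9, -0.9, -0.0]
grip_width: 0.798
```

```bash
python3 - <<'E'
from h import *
for n in ['wrist','scene']:
    c,i,d=cam(n);cv2.imwrite(f'pics/{n}2.png',i[:,:,::-1])
cv2.imwrite('pics/sz2.png',cv2.resize(i[140:290,240:440,::-1],(800,600),interpolation=cv2.INTER_CUBIC))
s=bot.read_state();print(s['eef_pos'],s['contact_force'],s['t'])
x=s['eef_pos'];rows(([x[0]-.04,-.117,.068],tool(.25)),10)
E
```

```text
[ 0.56032519 -0.11706932  0.0769452 ] [ 0.59058698 -0.27424536  0.16698068] 4.1
[[-0.2, -0.0, 4.1, -0.0, -0.001, -0.0], [-0.2, -0.0, 4.1, -0.0, -0.001, -0.0], [-0.2, -0.0, 4.1, -0.0, -0.001, -0.0], [-0.2, -0.0, 4.1, -0.0, -0.001, -0.0], [-0.1, -0.0, 4.1, -0.0, -0.001, -0.0], [-0.1, -0.0, 4.1, -0.0, -0.001, -0.0], [-0.1, -0.0, 4.1, -0.0, -0.001, -0.0], [-0.1, -0.0, 4.1, -0.0, -0.001, -0.0], [-0.1, -0.0, 4.1, -0.0, -0.001, -0.0], [-0.1, -0.0, 4.1, -0.0, -0.001, -0.0]]
```

View pics/wrist2.png

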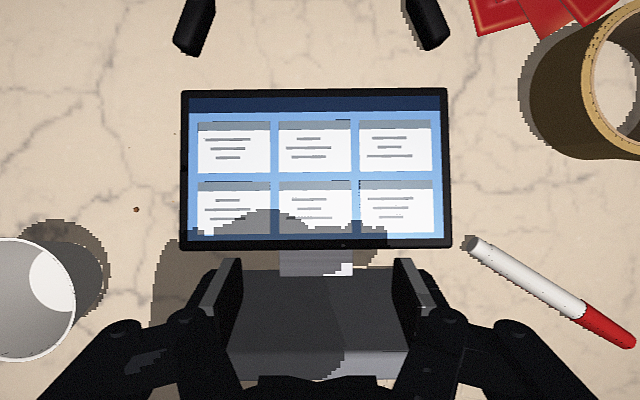

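View pics/sz2.png

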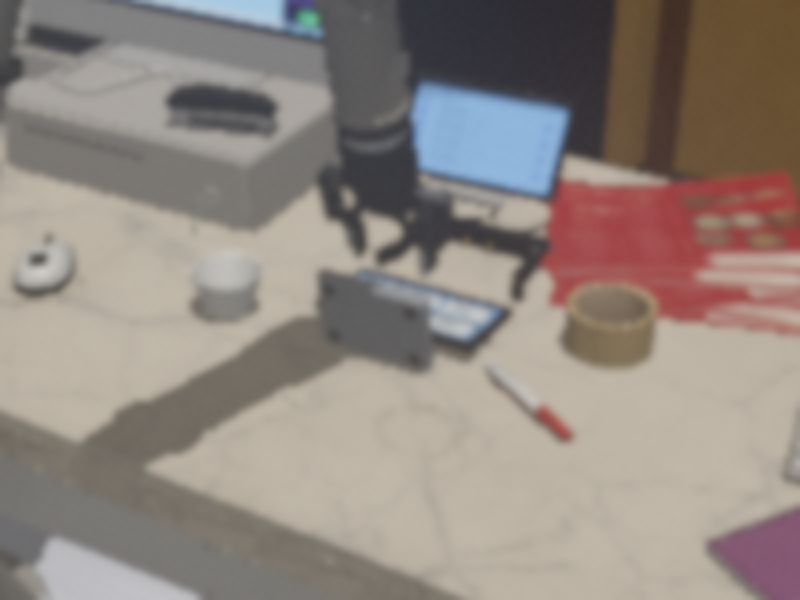

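Request:
arm_command(
  plan=[
    [8,0,2,0,0,0],
    [8,0,2,0,0,0],
    [0,0,0,0,0,0],
    [-1,0,4,0,0,0],
    [-1,0,4,0,0,0],
    [-1,0,4,0,0,0],
    [-1,0,4,0,0,0],
    [-1,0,4,0,0,0],
    [-1,0,4,0,0,0],
    [-1,0,4,0,0,0],
  ],
)

```text
t: 4.93
eef_pos: [0.5337, -0.1171, 0.0624]
ee_rot: [3.13, 1.301, -0.012]
contact_force: [2.8, -0.4, -0.8]
grip_width: 0.799
```

```bash
python3 - <<'E'
from h import *
for n in ['scene']:
    c,i,d=cam(n)
cv2.imwrite('pics/sz3.png',cv2.resize(i[140:290,240:440,::-1],(800,600),interpolation=cv2.INTER_CUBIC))
s=bot.read_state();print(s['eef_pos'],s['contact_force'],s['t'])
E
```

```text
[ 0.53275186 -0.11719806  0.06230986] [ 0.644937   -0.11888986  0.48641485] 4.9833
```

View pics/sz3.png

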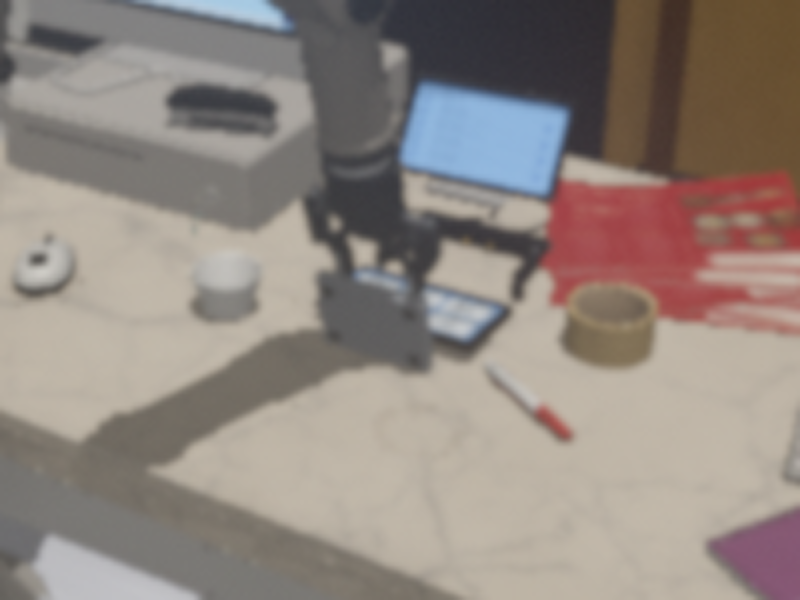

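Request:
arm_command(
  plan=[
    [-1,0,5,0,0,0],
    [-1,0,5,0,0,0],
    [-1,0,5,0,0,0],
    [-1,0,5,0,0,0],
    [-1,0,5,0,0,0],
    [-1,0,5,0,0,0],
    [-1,0,5,0,0,0],
    [-1,0,5,0,0,0],
    [0,0,0,0,0,0],
    [0,0,0,0,0,0],
  ],
)

```text
t: 5.82
eef_pos: [0.4882, -0.1175, 0.0599]
ee_rot: [3.127, 1.299, -0.015]
contact_force: [0.4, -0.3, 1.0]
grip_width: 0.797
```

```bash
python3 - <<'E'
from h import *
for n in ['scene']:
    c,i,d=cam(n)
cv2.imwrite('pics/sz4.png',cv2.resize(i[140:290,240:440,::-1],(800,600),interpolation=cv2.INTER_CUBIC))
s=bot.read_state();print(s['eef_pos'],s['contact_force'],s['t'])
E
```

```text
[ 0.487909   -0.11744847  0.05973088] [0.34448771 0.30123379 1.10762415] 5.8667
```

View pics/sz4.png

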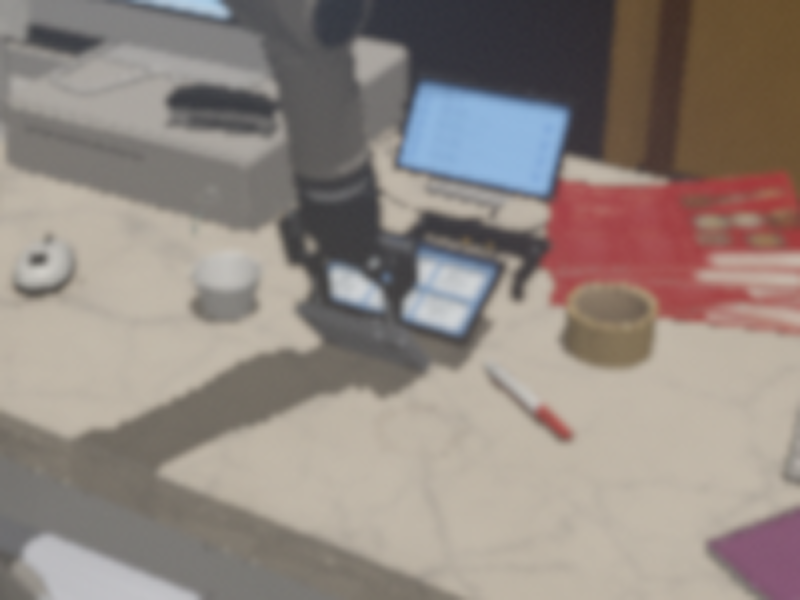

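Request:
arm_command(
  plan=[
    [-1.5,0,6,0,0,0],
    [-1.5,0,6,0,0,0],
    [-1.5,0,6,0,0,0],
    [-2,0,6,0,0,0],
    [-2,0,6,0,0,0],
    [-3,0,6,0,0,0],
    [0,0,0,0,0,0],
    [0,0,0,0,0,0],
    [0,0,0,0,0,0],
    [0,0,0,0,0,0],
  ],
)

```text
t: 6.7
eef_pos: [0.4433, -0.1172, 0.0601]
ee_rot: [3.131, 1.305, -0.012]
contact_force: [0.4, 0.4, -0.5]
grip_width: 0.803
```

```bash
python3 - <<'E'
from h import *
for n in ['wrist','scene']:
    c,i,d=cam(n);cv2.imwrite(f'pics/{n}5.png',i[:,:,::-1])
cv2.imwrite('pics/sz5.png',cv2.resize(i[140:290,240:440,::-1],(800,600),interpolation=cv2.INTER_CUBIC))
s=bot.read_state();print(s['eef_pos'],s['contact_force'],s['t'])
E
```

```text
[ 0.44344023 -0.11711752  0.06010487] [ 0.01961497  0.28969535 -0.84913944] 6.8
```

View pics/sz5.png

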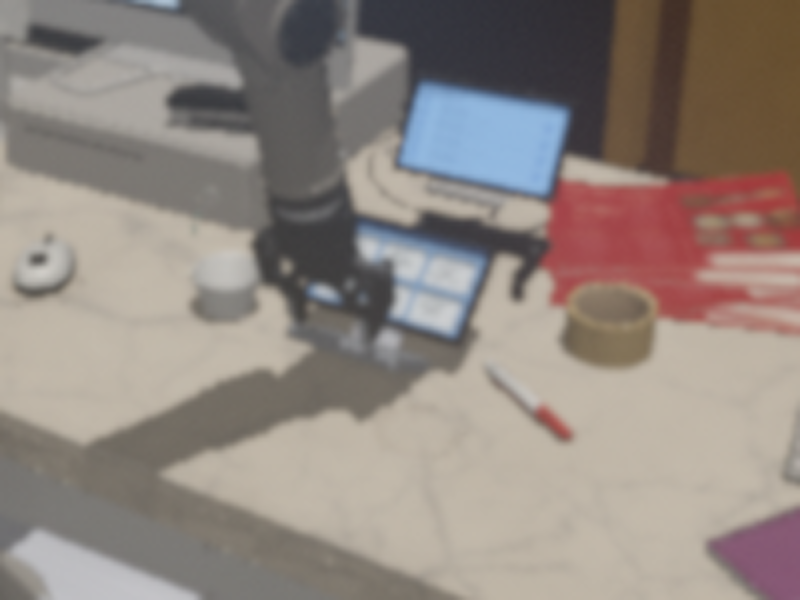

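View pics/wrist5.png

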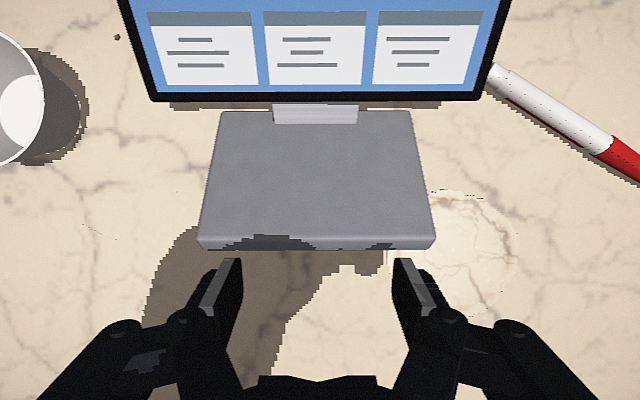

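```bash
python3 - <<'E'
from h import *
s=bot.read_state();print(s['joint_positions'].round(2))
rows(([.375,-.112,.13],tool(.25)),10)
E
```

```text
[ 0.55  0.16 -0.29  2.2  -0.04  0.53 -1.28]
[[-8.5, -0.5, 4.8, -0.0, -0.002, -0.0], [-8.5, -0.5, 4.8, -0.0, -0.002, -0.0], [-8.5, -0.5, 4.8, -0.0, -0.002, -0.0], [-8.5, -0.5, 4.8, -0.0, -0.002, -0.0], [-8.5, -0.5, 4.8, -0.0, -0.002, -0.0], [-8.5, -0.5, 4.8, -0.0, -0.002, -0.0], [-8.5, -0.5, 4.8, -0.0, -0.002, -0.0], [-8.5, -0.5, 4.9, -0.0, -0.002, -0.0], [-8.5, -0.5, 4.9, -0.0, -0.002, -0.0], [-8.5, -0.5, 4.9, -0.0, -0.002, -0.0]]
```

Request:
arm_command(
  plan=[
    [-8.5,-0.5,4.8,0,-0.01,0],
    [-8.5,-0.5,4.8,0,-0.01,0],
    [-8.5,-0.5,4.8,0,-0.01,0],
    [-8.5,-0.5,4.8,0,-0.01,0],
    [-8.5,-0.5,4.8,0,-0.01,0],
    [-8.5,-0.5,4.8,0,-0.01,0],
    [-8.5,-0.5,4.8,0,-0.01,0],
    [-8.5,-0.5,4.9,0,-0.01,0],
    [-8.5,-0.5,4.9,0,-0.01,0],
    [-8.5,-0.5,4.9,0,-0.01,0],
  ],
  fingers=1,
)

```text
t: 7.63
eef_pos: [0.377, -0.1102, 0.1343]
ee_rot: [3.141, 1.411, 0.002]
contact_force: [0.4, 0.4, 0.3]
grip_width: 0.999
```

```bash
python3 - <<'E'
from h import *
for n in ['top','wrist']:
    c,i,d=cam(n);cv2.imwrite(f'pics/{n}6.png',i[:,:,::-1]);np.savez(f'{n}6.npz',i=i,d=d,**c)
    for t,z in [('toe',.016),('heel',0),('heel_left',0),('heel_right',0),('cradle',0),('mouth',0)]:
        for r in nets.mark_of(t,n)[:2]: print(n,t,round(r['score'],2),np.round(r['point'],1),np.round(onz(c,r['point'],z),4))
    if n=='top':cv2.imwrite('pics/topz6.png',cv2.resize(i[130:280,260:450,::-1],(760,600),interpolation=cv2.INTER_CUBIC))
s=bot.read_state();print(s['eef_pos'],s['contact_force'],s['t'],s['joint_positions'].round(2))
E
```

```text
top toe 0.58 [342.8 253.4] [ 0.4229 -0.1136  0.016 ]
top heel 0.62 [343.4 228.6] [ 0.5126 -0.1185  0.    ]
top heel_left 0.78 [326.7 227.8] [ 0.5166 -0.0572  0.    ]
top heel_right 0.64 [362.4 227.4] [ 0.5159 -0.1885  0.    ]
top cradle 0.68 [341.4 161.1] [ 0.7651 -0.1167  0.    ]
top cradle 0.58 [202.4 255.3] [0.4243 0.3981 0.    ]
wrist toe 0.81 [325.7 152.1] [ 0.4251 -0.1166  0.016 ]
wrist heel 0.81 [323.8  37.1] [ 0.5174 -0.1148  0.    ]
wrist heel_left 0.78 [250.6  38.6] [ 0.5161 -0.0551  0.    ]
wrist heel_left 0.35 [324.3  38.9] [ 0.516  -0.1152  0.    ]
wrist heel_right 0.84 [401.9  36. ] [ 0.5184 -0.1784  0.    ]
wrist cradle 0.66 [325.6 148.5] [ 0.4275 -0.1169  0.    ]
[ 0.37704923 -0.11030565  0.13375536] [ 0.15322094  0.60581292 -1.34910002] 8.3333 [ 0.58 -0.03 -0.28  2.16 -0.07  0.87 -1.23]
```

View pics/wrist6.png

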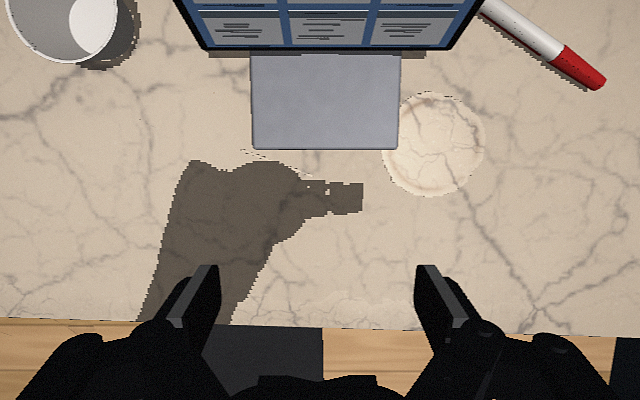

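View pics/topz6.png

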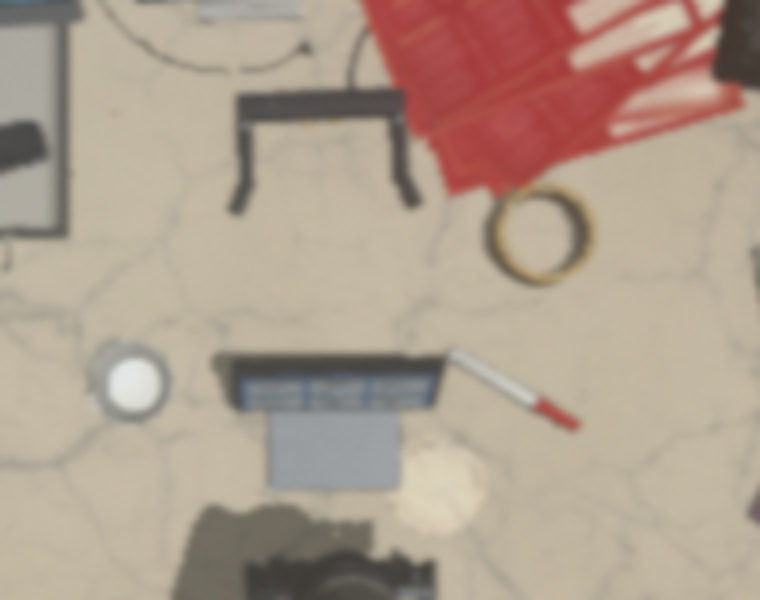

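```bash
python3 - <<'E'
from h import *
z=np.load('wrist6.npz');c={k:z[k] for k in ['fx','fy','cx','cy','xyz','attitude']};d=z['d']
s=bot.read_state();T=R.from_euler('xyz',s['ee_rot']);p=np.array(s['eef_pos'])
v,u=np.mgrid[255:340,150:480]
P=np.array([T.inv().apply(world(c,(a,b),d[b,a])-p) for a,b in zip(u.ravel(),v.ravel()) if 0.05<d[b,a]<.28])
print(P[:,0].max(),len(P))
for lo in np.arange(-.07,.07,.01):
    q=P[(P[:,1]>lo)&(P[:,1]<lo+.01)]
    if len(q): print(lo.round(2),np.sort(q[:,0])[-5:].round(4),q[:,2].min().round(3),q[:,2].max().round(3))
# foot edges
for pt in [(253,148),(398,149),(326,149)]: print(onz(c,pt,.016).round(4))
s=bot.read_state()
E
```

```text
-0.0203979176232072 7445
-0.06 [-0.0286 -0.0286 -0.0285 -0.0284 -0.0284] -0.014 -0.006
-0.05 [-0.0211 -0.021  -0.0208 -0.0205 -0.0205] -0.014 0.012
0.03 [-0.0694 -0.0692 -0.0687 -0.0687 -0.0682] -0.013 -0.012
0.04 [-0.0211 -0.0209 -0.0208 -0.0204 -0.0204] -0.015 0.012
0.05 [-0.0278 -0.0276 -0.0275 -0.0274 -0.0271] -0.012 -0.006
[ 0.4282 -0.0575  0.016 ]
[ 0.4277 -0.1754  0.016 ]
[ 0.4276 -0.1169  0.016 ]
```

```bash
python3 - <<'E'
from h import *
z=np.load('wrist6.npz');c={k:z[k] for k in ['fx','fy','cx','cy','xyz','attitude']};d=z['d']
print(c)
s=bot.read_state();T=R.from_euler('xyz',s['ee_rot']);p=np.array(s['eef_pos']);print(p)
for pt in [(320,100),(320,200),(500,250),(210,275),(210,285),(207,300),(428,275),(430,290),(215,268)]:
    print(pt,d[pt[1],pt[0]],world(c,pt,d[pt[1],pt[0]]).round(4))
E
```

```text
{'fx': array(340.18575992), 'fy': array(340.18575992), 'cx': array(316.98480265), 'cy': array(197.48137684), 'xyz': array([ 0.4359867 , -0.10988273,  0.29550847]), 'attitude': array([ 2.96986719e+00,  1.38591101e-03, -1.56834168e+00])}
[ 0.37704923 -0.11030565  0.13375536]
(320, 100) 0.27115077 [ 0.4662 -0.1118  0.0151]
(320, 200) 0.30076614 [ 0.3824 -0.1123 -0.0005]
(500, 250) 0.30821916 [ 3.368e-01 -2.755e-01 -3.000e-04]
(210, 275) 0.13605891 [ 0.3821 -0.067   0.1668]
(210, 285) 0.13584869 [ 0.3782 -0.0671  0.1677]
(207, 300) 0.1327142 [ 0.3738 -0.067   0.1716]
(428, 275) 0.13433792 [ 0.383  -0.1537  0.1683]
(430, 290) 0.12872955 [ 0.3796 -0.1526  0.1746]
(215, 268) 0.14363511 [ 0.382  -0.0668  0.1591]
```

```bash
python3 - <<'E'
from h import *
rows(([.38,-.114,.02],tool(.15,.0)),10)
E
```

```text
[[11.3, 0.4, 1.5, 0.0, -0.001, 0.0], [11.3, 0.4, 1.5, 0.0, -0.001, 0.0], [11.3, 0.4, 1.5, 0.0, -0.001, 0.0], [11.3, 0.4, 1.5, 0.0, -0.001, 0.0], [11.3, 0.4, 1.5, 0.0, -0.001, 0.0], [11.3, 0.4, 1.5, 0.0, -0.001, 0.0], [11.3, 0.4, 1.5, 0.0, -0.001, 0.0], [11.3, 0.4, 1.4, 0.0, -0.001, 0.0], [11.3, 0.4, 1.4, 0.0, -0.001, 0.0], [11.3, 0.4, 1.4, 0.0, -0.001, 0.0]]
```

Request:
arm_command(
  plan=[
    [11.5,0.4,1.5,0,0,0],
    [11.5,0.4,1.5,0,0,0],
    [11.5,0.4,1.5,0,0,0],
    [11.5,0.4,1.5,0,0,0],
    [11.5,0.4,1.5,0,0,0],
    [11.5,0.4,1.5,0,0,0],
    [11.5,0.4,1.5,0,0,0],
    [11.5,0.4,1.5,0,0,0],
    [11.5,0.4,1.5,0,0,0],
    [0,0,0,0,0,0],
  ],
)

```text
t: 9.17
eef_pos: [0.3838, -0.1154, 0.027]
ee_rot: [3.128, 1.404, -0.012]
contact_force: [0.5, 0.5, -0.6]
grip_width: 1.0
```

```bash
python3 - <<'E'
from h import *
c,i,d=cam('wrist');cv2.imwrite('pics/wrist7.png',i[:,:,::-1])
s=bot.read_state();print(s['eef_pos'],s['ee_rot'],s['contact_force'],s['t'],s['joint_positions'].round(2))
for row in range(255,300,5):
  print(row,[(u,world(c,(u,row),d[row,u]).round(3).tolist()) for u in (205,212,218,417,424)])
for x in (-.002,-.02): 
  T=R.from_euler('xyz',s['ee_rot']); print([np.round(proj(c,np.array(s['eef_pos'])+T.apply([x,y,-.012])),0) for y in (-.0425,.0425)])
for pt in [(253,148),(398,149),(326,149)]: pass
E
```

```text
[ 0.38453874 -0.11561746  0.02785774] [ 3.12495509  1.40276149 -0.01493266] [0.29332852 0.23528749 0.58025539] 9.2167 [ 0.55  0.17 -0.28  2.28  0.01  0.54 -1.3 ]
255 [(205, [0.376, -0.05, -0.001]), (212, [0.376, -0.054, -0.001]), (218, [0.376, -0.057, -0.001]), (417, [0.376, -0.173, -0.0]), (424, [0.376, -0.178, -0.001])]
260 [(205, [0.373, -0.049, -0.002]), (212, [0.373, -0.054, -0.001]), (218, [0.373, -0.057, -0.002]), (417, [0.373, -0.174, -0.001]), (424, [0.373, -0.178, -0.001])]
265 [(205, [0.391, -0.068, 0.054]), (212, [0.39, -0.071, 0.053]), (218, [0.37, -0.057, -0.001]), (417, [0.39, -0.158, 0.052]), (424, [0.39, -0.16, 0.053])]
270 [(205, [0.39, -0.069, 0.058]), (212, [0.39, -0.072, 0.057]), (218, [0.386, -0.072, 0.049]), (417, [0.388, -0.158, 0.052]), (424, [0.39, -0.158, 0.059])]
275 [(205, [0.389, -0.07, 0.061]), (212, [0.387, -0.072, 0.057]), (218, [0.384, -0.072, 0.049]), (417, [0.386, -0.157, 0.053]), (424, [0.389, -0.157, 0.062])]
280 [(205, [0.388, -0.071, 0.064]), (212, [0.386, -0.072, 0.058]), (218, [0.382, -0.072, 0.05]), (417, [0.384, -0.157, 0.053]), (424, [0.387, -0.158, 0.062])]
285 [(205, [0.387, -0.072, 0.067]), (212, [0.384, -0.072, 0.059]), (218, [0.38, -0.072, 0.051]), (417, [0.381, -0.158, 0.053]), (424, [0.385, -0.158, 0.062])]
290 [(205, [0.386, -0.072, 0.068]), (212, [0.381, -0.072, 0.058]), (218, [0.378, -0.072, 0.051]), (417, [0.38, -0.157, 0.055]), (424, [0.383, -0.158, 0.062])]
295 [(205, [0.383, -0.072, 0.067]), (212, [0.379, -0.072, 0.059]), (218, [0.376, -0.072, 0.051]), (417, [0.377, -0.157, 0.054]), (424, [0.382, -0.157, 0.064])]
[array([230., 238.]), array([407., 238.])]
[array([219., 256.]), array([417., 256.])]
```

View pics/wrist7.png

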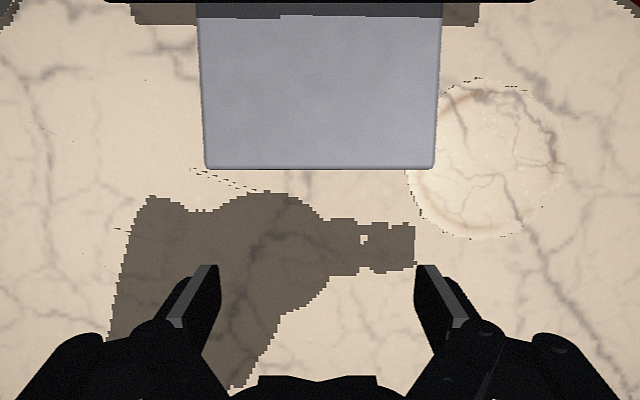

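Request:
arm_command(
  plan=[
    [0,0,0,0,0,0],
    [0,0,0,0,0,0],
    [0,0,0,0,0,0],
    [0,0,0,0,0,0],
    [0,0,0,0,0,0],
    [0,0,0,0,0,0],
    [0,0,0,0,0,0],
    [0,0,0,0,0,0],
    [0,0,0,0,0,0],
    [0,0,0,0,0,0],
  ],
  fingers=0.55,
)

```text
t: 10.05
eef_pos: [0.3879, -0.1168, 0.0318]
ee_rot: [3.107, 1.395, -0.033]
contact_force: [0.1, -0.5, 0.4]
grip_width: 0.55
```

```bash
python3 - <<'E'
from h import *
c,i,d=cam('wrist');cv2.imwrite('pics/wrist8.png',i[:,:,::-1])
s=bot.read_state();T=R.from_euler('xyz',s['ee_rot']);p=np.array(s['eef_pos']);print(p,T.as_matrix().round(3),s['grip_width'],s['t'])
v,u=np.mgrid[225:330,150:480]
P=np.array([T.inv().apply(world(c,(a,b),d[b,a])-p) for a,b in zip(u.ravel(),v.ravel()) if 0.05<d[b,a] and world(c,(a,b),d[b,a])[2]>.012])
for lo in np.arange(-.07,.07,.01):
    q=P[(P[:,1]>lo)&(P[:,1]<lo+.01)]
    if len(q): print(lo.round(2),np.sort(q[:,0])[-5:].round(4),q[:,2].min().round(3),q[:,2].max().round(3))
for pt in [(206,168),(433,168)]: print(onz(c,pt,.016).round(4),onz(c,pt,.012).round(4))
E
```

```text
[ 0.38793994 -0.11680296  0.03180863] [[ 0.175  0.001 -0.985]
 [-0.006 -1.    -0.002]
 [-0.985  0.006 -0.175]] 0.5491739510110065 10.1
-0.06 [-0.0563 -0.0563 -0.0562 -0.0558 -0.0557] -0.015 -0.011
-0.05 [-0.0519 -0.0518 -0.0518 -0.0517 -0.0517] -0.015 -0.006
-0.04 [-0.017  -0.0164 -0.016  -0.0155 -0.0154] -0.014 -0.006
-0.03 [-0.011  -0.0103 -0.0102 -0.01   -0.0098] -0.015 0.011
0.02 [-0.0112 -0.0112 -0.0111 -0.0108 -0.0107] -0.015 0.011
0.03 [-0.0182 -0.018  -0.0177 -0.0172 -0.017 ] -0.015 -0.006
0.04 [-0.0525 -0.052  -0.0519 -0.0518 -0.0507] -0.015 -0.006
0.05 [-0.0562 -0.0561 -0.0561 -0.0555 -0.0554] -0.015 -0.011
[ 0.4319 -0.0582  0.016 ] [ 0.4316 -0.0569  0.012 ]
[ 0.432  -0.1775  0.016 ] [ 0.4317 -0.1789  0.012 ]
```

View pics/wrist8.png

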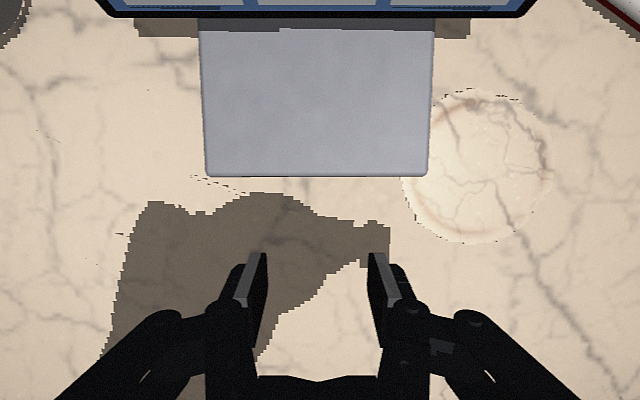

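Request:
arm_command(
  plan=[
    [4,0,1,0,0,0],
    [4,0,1,0,0,0],
    [4,0,1,0,0,0],
    [4,0,1,0,0,0],
    [4,0,1,0,0,0],
    [4,0,1,0,0,0],
    [4,0,1,0,0,0],
    [4,0,1,0,0,0],
    [3,0,1,0,0,0],
    [2,0,1,0,0,0],
  ],
)

```text
t: 10.93
eef_pos: [0.384, -0.1169, -0.0108]
ee_rot: [3.111, 1.396, -0.029]
contact_force: [-2.4, 0.2, 17.2]
grip_width: 0.552
```

```bash
python3 - <<'E'
from h import *
c,i,d=cam('wrist');cv2.imwrite('pics/wrist9.png',i[:,:,::-1])
s=bot.read_state();T=R.from_euler('xyz',s['ee_rot']);p=np.array(s['eef_pos']);print(p,T.as_matrix().round(3),s['contact_force'],s['t'],s['joint_positions'].round(2))
print('tips',[(p+T.apply([-.010,y,z])).round(4) for y in (-.03,.03) for z in (-.015,.011)])
E
```

```text
[ 0.38405579 -0.1168332  -0.01062946] [[ 0.174  0.001 -0.985]
 [-0.005 -1.    -0.002]
 [-0.985  0.005 -0.174]] [-1.49333731  0.98881464  6.92944568] 10.9833 [ 0.53  0.25 -0.26  2.32  0.05  0.41 -1.33]
tips [array([ 0.3971, -0.0868,  0.0017]), array([ 0.3715, -0.0868, -0.0029]), array([ 0.3971, -0.1468,  0.002 ]), array([ 0.3715, -0.1468, -0.0025])]
```

View pics/wrist9.png

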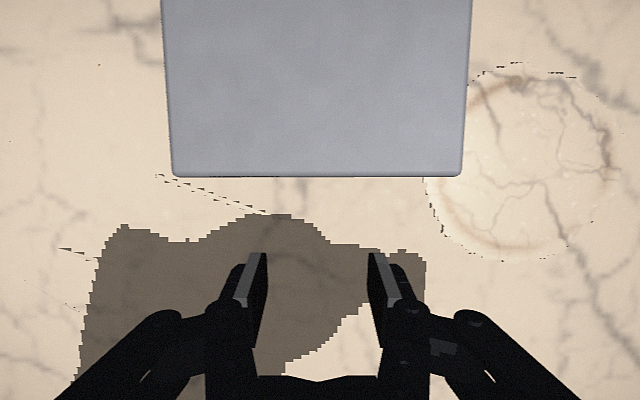

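Request:
arm_command(
  plan=[
    [-4.5,0,-1,0,0,0],
    [-4.5,0,-1,0,0,0],
    [0.9,0,-5,0,0,0],
    [0.9,0,-5,0,0,0],
    [0.9,0,-5,0,0,0],
    [0.9,0,-5,0,0,0],
    [0.9,0,-4,0,0,0],
    [0,0,0,0,0,0],
    [0,0,0,0,0,0],
    [0,0,0,0,0,0],
  ],
)

```text
t: 11.82
eef_pos: [0.4133, -0.1169, -0.0006]
ee_rot: [3.108, 1.394, -0.031]
contact_force: [0.5, 0.1, -0.3]
grip_width: 0.547
```

```bash
cat >> h.py <<'E'
def stat():
    s=bot.read_state();T=R.from_euler('xyz',s['ee_rot']);p=np.array(s['eef_pos']);M=T.as_matrix()
    print('tcp',p.round(4),'tilt',np.arctan2(M[0,0],-M[2,0]).round(3),'yaw',np.arctan2(-M[1,2],-M[0,2]).round(3),'F',np.round(s['contact_force'],1),'t',s['t'],'q',s['joint_positions'].round(2))
    print('tips',[(p+T.apply([-.010,0,z])).round(4) for z in (-.015,.011)])
    return p,T
E
python3 - <<'E'
from h import *
c,i,d=cam('wrist');cv2.imwrite('pics/wrist10.png',i[:,:,::-1])
stat()
E
```

```text
tcp [ 0.4131 -0.1168 -0.0007] tilt 0.177 yaw 0.003 F [-0.1  0.8  0.1] t 11.8667 q [ 0.5   0.27 -0.26  2.25  0.07  0.46 -1.37]
tips [array([ 0.4261, -0.1167,  0.0118]), array([ 0.4005, -0.1168,  0.0072])]
```

View pics/wrist10.png

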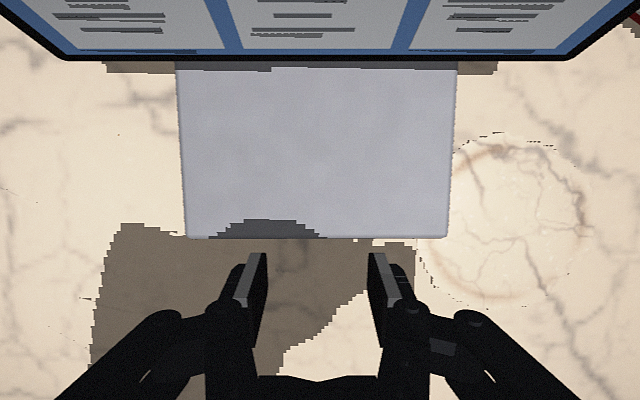

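```bash
cat >> h.py <<'E'
def foot(c,pts,z=.016):
    A=[onz(c,p,z) for p in pts]; print('foot front L/R',A[0].round(4),A[1].round(4),'mid',((A[0]+A[1])/2).round(4),'yaw',round(float(np.arctan2(A[1][0]-A[0][0],A[0][1]-A[1][1])),3))
E
python3 - <<'E'
from h import *
c=get_calibration('wrist')
foot(c,[(188,236.5),(447,236.5)])
# back corners seen on the top of the foot
print(onz(c,(176,68),.016),onz(c,(458,66),.016))
E
```

```text
foot front L/R [ 0.4289 -0.0592  0.016 ] [ 0.4289 -0.1742  0.016 ] mid [ 0.4289 -0.1167  0.016 ] yaw 0.0
[ 0.500218   -0.05833996  0.016     ] [ 0.5013021  -0.17433391  0.016     ]
```

Request:
arm_command(
  plan=[
    [2.5,0,-3,0,0,0],
    [2.5,0,-4,0,0,0],
    [1.2,-0.2,-6,0,0,0],
    [1.2,-0.2,-7,0,0,0],
    [1.2,-0.2,-7,0,0,0],
    [1.2,-0.2,-7,0,0,0],
    [1.2,-0.2,-7,0,0,0],
    [1.2,-0.2,-7,0,0,0],
    [1.2,-0.2,-7,0,0,0],
    [1.2,-0.2,-6,0,0,0],
  ],
)

```text
t: 12.7
eef_pos: [0.418, -0.1156, -0.0119]
ee_rot: [3.097, 1.515, -0.048]
contact_force: [-15.7, 0.5, 30.9]
grip_width: 0.552
```

```bash
python3 - <<'E'
from h import *
c,i,d=cam('wrist');cv2.imwrite('pics/wrist11.png',i[:,:,::-1])
stat()
E
```

```text
tcp [ 0.418  -0.1156 -0.0119] tilt 0.055 yaw -0.003 F [-17.8   0.3  34.4] t 12.75 q [ 0.42  0.36 -0.22  2.14  0.12  0.6  -1.45]
tips [array([ 0.4325, -0.1156, -0.0011]), array([ 0.4065, -0.1155, -0.0025])]
```

View pics/wrist11.png

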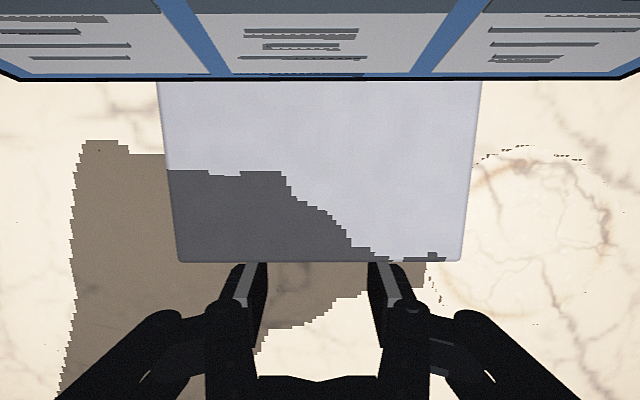

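Request:
arm_command(
  plan=[
    [-4,0,1,0,0,0],
    [-4,0,1,0,0.02,0],
    [-2,0,1,0,0.02,0],
    [0,0,0,0,0.02,0],
    [0,0,0,0,0.02,0],
    [0,0,0,0,0.02,0],
    [0,0,0,0,0.02,0],
    [0,0,0,0,0,0],
    [0,0,0,0,0,0],
    [0,0,0,0,0,0],
  ],
)

```text
t: 13.58
eef_pos: [0.4144, -0.116, -0.0015]
ee_rot: [3.119, 1.382, -0.026]
contact_force: [-1.0, 0.4, 0.6]
grip_width: 0.552
```

```bash
python3 - <<'E'
from h import *
c,i,d=cam('wrist');cv2.imwrite('pics/wrist12.png',i[:,:,::-1])
stat()
E
```

```text
tcp [ 0.4145 -0.116  -0.0015] tilt 0.188 yaw -0.003 F [-0.3  0.6  0.1] t 13.6333 q [ 0.5   0.27 -0.25  2.26  0.06  0.44 -1.37]
tips [array([ 0.4274, -0.116 ,  0.0111]), array([ 0.4019, -0.1159,  0.0062])]
```

View pics/wrist12.png

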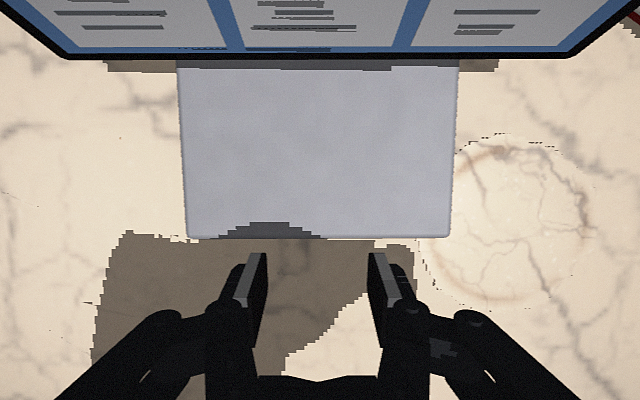

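Request:
arm_command(
  plan=[
    [1,0,-4,0,0,0],
    [1,0,-4,0,0,0],
    [0.8,0,-4,0,0,0],
    [0.8,0,-4,0,0,0],
    [0.8,0,-4,0,0,0],
    [0.8,0,-4,0,0,0],
    [0.8,0,-4,0,0,0],
    [0.8,0,-4,0,0,0],
    [0.8,0,-4,0,0,0],
    [0.8,0,-4,0,0,0],
  ],
)

```text
t: 14.47
eef_pos: [0.4193, -0.1141, -0.0114]
ee_rot: [-3.122, 1.465, 0.016]
contact_force: [-13.7, 0.8, 23.3]
grip_width: 0.554
```

```bash
python3 - <<'E'
from h import *
c,i,d=cam('wrist');cv2.imwrite('pics/wrist13.png',i[:,:,::-1])
stat()
E
```

```text
tcp [ 0.4193 -0.1141 -0.0115] tilt 0.105 yaw -0.004 F [-14.5   1.9  25.8] t 14.5167 q [ 0.45  0.33 -0.23  2.18  0.09  0.53 -1.42]
tips [array([ 0.4332, -0.1142,  0.    ]), array([ 0.4073, -0.1141, -0.0027])]
```

View pics/wrist13.png

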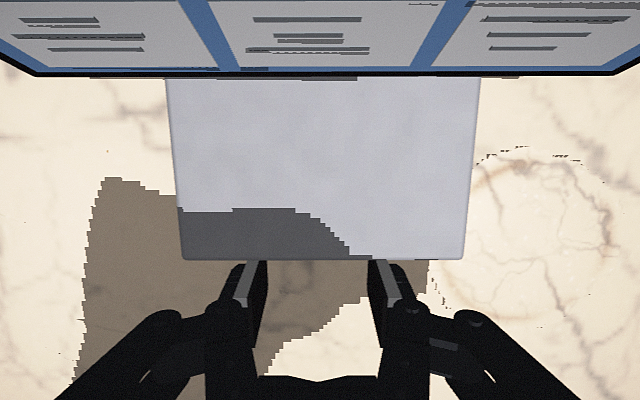

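Request:
arm_command(
  plan=[
    [-4,0,0.5,0,0.03,0],
    [-3,0,0,0,0.03,0],
    [0,0,0,0,0.02,0],
    [0,0,-8,0,0.01,0],
    [0,0,-8,0,0.01,0],
    [0.3,0,-8,0,0.01,0],
    [0.6,0,-8,0,0.01,0],
    [0.6,0,-8,0,0.01,0],
    [0,0,0,0,0,0],
    [0,0,0,0,0,0],
  ],
)

```text
t: 15.35
eef_pos: [0.4406, -0.1124, -0.0061]
ee_rot: [-3.096, 1.378, 0.039]
contact_force: [-3.2, -0.6, 2.4]
grip_width: 0.548
```

```bash
python3 - <<'E'
from h import *
c,i,d=cam('wrist');cv2.imwrite('pics/wrist14.png',i[:,:,::-1])
stat()
E
```

```text
tcp [ 0.4406 -0.1124 -0.006 ] tilt 0.192 yaw -0.007 F [-2.7  0.1  1.2] t 15.4 q [ 0.48  0.32 -0.25  2.21  0.06  0.44 -1.38]
tips [array([ 0.4534, -0.1126,  0.0067]), array([ 0.4279, -0.1124,  0.0017])]
```

View pics/wrist14.png

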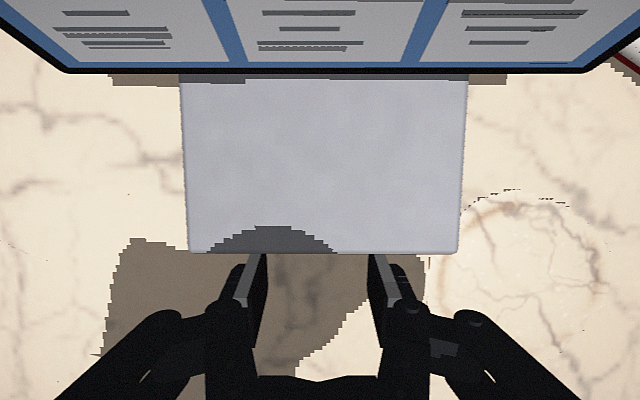

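Request:
arm_command(
  plan=[
    [-0.5,0,-8,0,0.008,0],
    [-0.5,0,-8,0,0.008,0],
    [-0.3,0,-8,0,0.008,0],
    [-0.2,0,-8,0,0.008,0],
    [-0.1,0,-8,0,0.008,0],
    [0,0,-8,0,0.008,0],
    [0,0,-8,0,0.008,0],
    [0,0,-8,0,0.008,0],
    [0,0,0,0,0,0],
    [0,0,0,0,0,0],
  ],
)

```text
t: 16.23
eef_pos: [0.4942, -0.1103, 0.0016]
ee_rot: [-3.074, 1.34, 0.06]
contact_force: [-5.5, -0.5, -2.6]
grip_width: 0.551
```

```bash
python3 - <<'E'
from h import *
c,i,d=cam('wrist');cv2.imwrite('pics/wrist15.png',i[:,:,::-1])
stat()
E
```

```text
tcp [ 0.4943 -0.1103  0.0017] tilt 0.23 yaw -0.009 F [-3.8 -0.5 -2.5] t 16.2833 q [ 0.45  0.37 -0.25  2.11  0.06  0.45 -1.41]
tips [array([ 0.5066, -0.1106,  0.0148]), array([ 0.4813, -0.1103,  0.0089])]
```

View pics/wrist15.png

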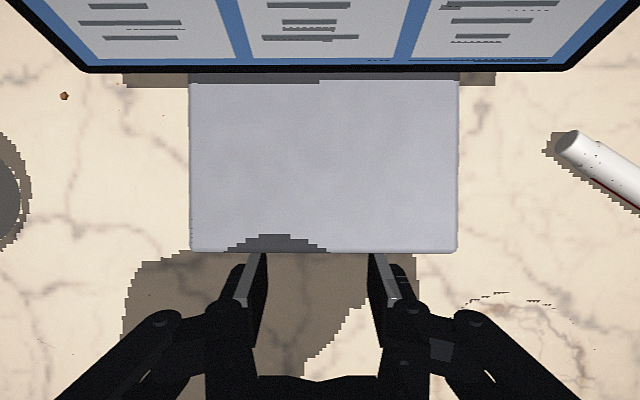

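```bash
python3 - <<'E'
from h import *
c=get_calibration('wrist'); foot(c,[(190.5,250),(457,249.5)])
c,i,d=cam('top');cv2.imwrite('pics/topz16.png',cv2.resize(i[130:280,260:450,::-1],(760,600),interpolation=cv2.INTER_CUBIC))
E
```

```text
foot front L/R [ 0.5023 -0.0523  0.016 ] [ 0.5024 -0.1735  0.016 ] mid [ 0.5024 -0.1129  0.016 ] yaw 0.001
```

View pics/topz16.png

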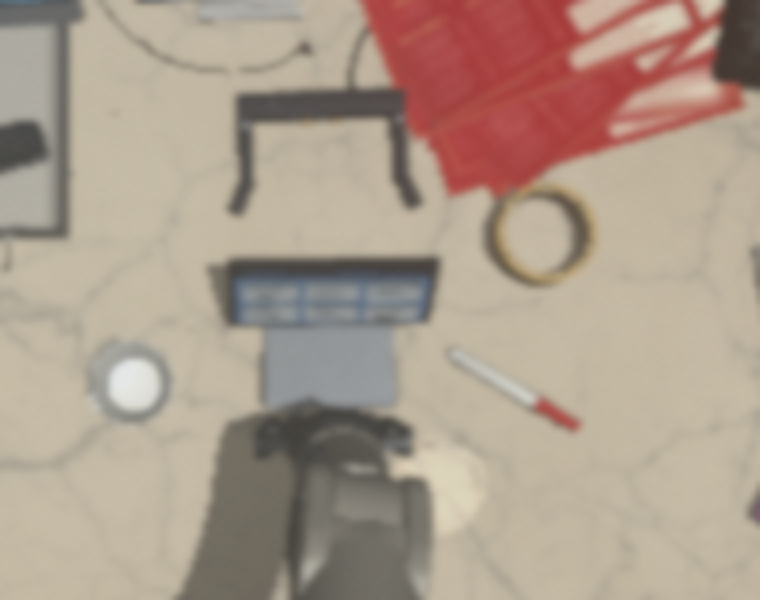

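Request:
arm_command(
  plan=[
    [2,0,-8,0,0.003,0],
    [2,0,-8,0,0.003,0],
    [1.5,0,-8,0,0.003,0],
    [1.2,0,-8,0,0.003,0],
    [1,0,-8,0,0.003,0],
    [1,0,-8,0,0.003,0],
    [1,0,-8,0,0.003,0],
    [1,0,-8,0,0.003,0],
    [0,0,0,0,0,0],
    [0,0,0,0,0,0],
  ],
)

```text
t: 17.17
eef_pos: [0.556, -0.1099, 0.0028]
ee_rot: [-3.07, 1.328, 0.064]
contact_force: [-5.6, 0.4, -1.2]
grip_width: 0.55
```

```bash
python3 - <<'E'
from h import *
c,i,d=cam('wrist');cv2.imwrite('pics/wrist17.png',i[:,:,::-1])
stat()
E
```

```text
tcp [ 0.556  -0.11    0.0029] tilt 0.242 yaw -0.01 F [-3.9 -0.5 -2.4] t 17.2167 q [ 0.39  0.45 -0.23  1.97  0.08  0.5  -1.45]
tips [array([ 0.5682, -0.1103,  0.0162]), array([ 0.5429, -0.11  ,  0.0099])]
```

View pics/wrist17.png

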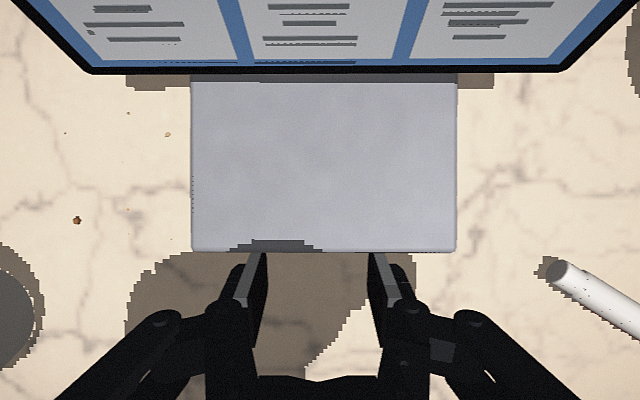

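Request:
arm_command(
  plan=[
    [4,0,0,0,0,0],
    [4,0,-3,0,0,0],
    [2,0,-8,0,0,0],
    [1.9,0,-8,0,0,0],
    [1.9,0,-8,0,0,0],
    [1.9,0,-8,0,0,0],
    [1.9,0,-8,0,0,0],
    [1.9,0,-8,0,0,0],
    [0,0,0,0,0,0],
    [0,0,0,0,0,0],
  ],
)

```text
t: 18.05
eef_pos: [0.5896, -0.1109, -0.0076]
ee_rot: [-3.056, 1.369, 0.075]
contact_force: [-4.7, -0.5, -1.3]
grip_width: 0.552
```

```bash
python3 - <<'E'
from h import *
c,i,d=cam('wrist');cv2.imwrite('pics/wrist18.png',i[:,:,::-1])
stat()
c,i,d=cam('top');cv2.imwrite('pics/topz18.png',cv2.resize(i[130:280,260:450,::-1],(760,600),interpolation=cv2.INTER_CUBIC))
E
```

```text
tcp [ 0.5895 -0.1109 -0.0077] tilt 0.202 yaw -0.013 F [-3.4 -1.  -0.1] t 18.1 q [ 0.35  0.53 -0.2   1.84  0.1   0.58 -1.48]
tips [array([ 0.6022, -0.1112,  0.0051]), array([ 5.767e-01, -1.109e-01, -1.000e-04])]
```

View pics/wrist18.png

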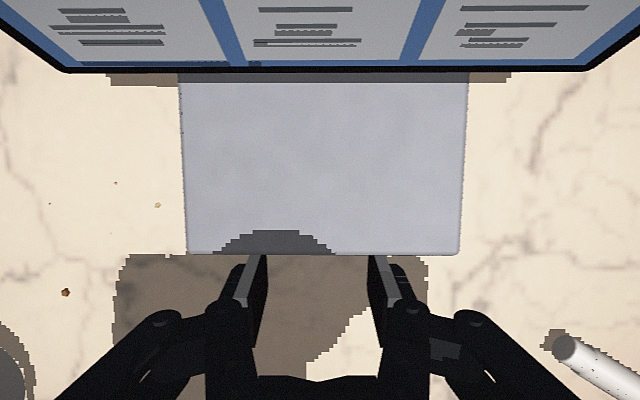

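View pics/topz18.png

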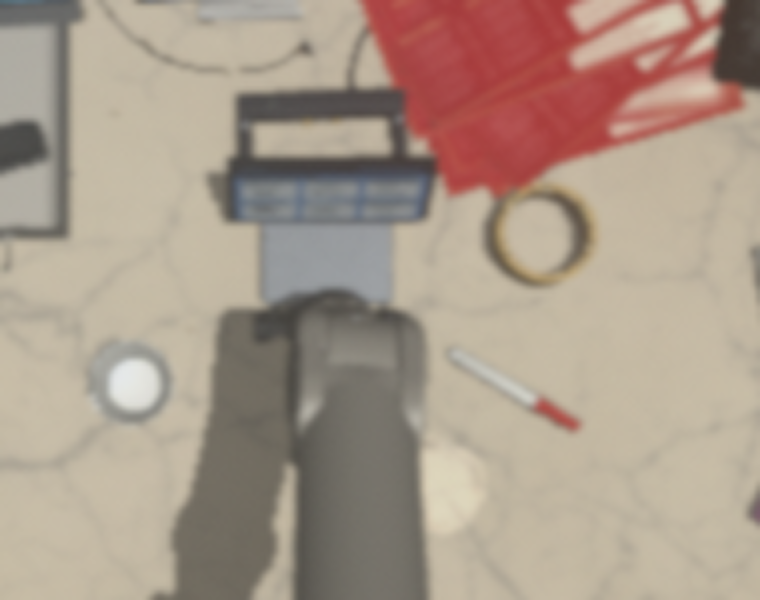

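Request:
arm_command(
  plan=[
    [0,-0.3,-8,0,0.008,0],
    [0.4,-0.3,-8,0,0.008,0],
    [1,-0.3,-8,0,0.006,0],
    [1.2,-0.3,-8,0,0.006,0],
    [1.2,-0.3,-8,0,0.006,0],
    [1.3,-0.3,-8,0,0.006,0],
    [1.3,0,-8,0,0.006,0],
    [0,0,0,0,0,0],
    [0,0,0,0,0,0],
    [0,0,0,0,0,0],
  ],
)

```text
t: 18.98
eef_pos: [0.6388, -0.11, -0.0075]
ee_rot: [-3.06, 1.341, 0.069]
contact_force: [-5.2, -0.1, 0.9]
grip_width: 0.551
```

```bash
python3 - <<'E'
from h import *
c,i,d=cam('wrist');cv2.imwrite('pics/wrist19.png',i[:,:,::-1])
stat()
c,i,d=cam('top');cv2.imwrite('pics/topz19.png',cv2.resize(i[130:280,260:450,::-1],(760,600),interpolation=cv2.INTER_CUBIC))
E
```

```text
tcp [ 0.6387 -0.1101 -0.0075] tilt 0.23 yaw -0.016 F [-5.2  0.8 -0.1] t 19.0333 q [ 0.32  0.6  -0.2   1.74  0.1   0.6  -1.49]
tips [array([ 0.6511, -0.1105,  0.0056]), array([ 6.258e-01, -1.101e-01, -3.000e-04])]
```

View pics/wrist19.png

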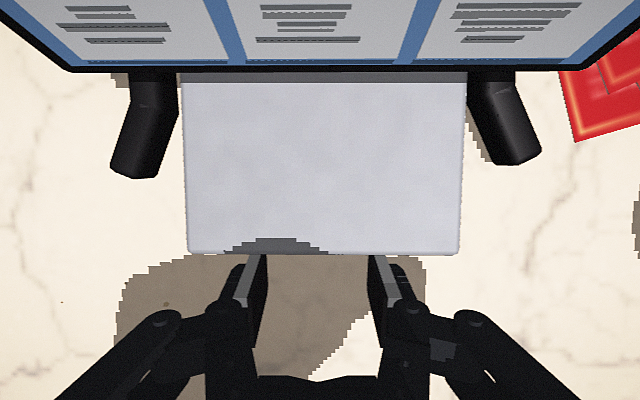

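View pics/topz19.png

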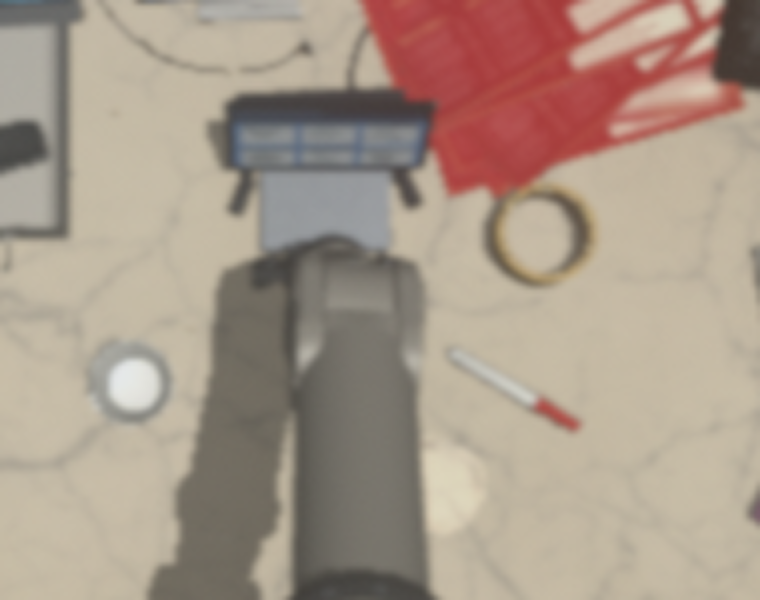

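Request:
arm_command(
  plan=[
    [-0.6,-0.2,-7,0,0.006,0],
    [-0.3,-0.2,-7,0,0.006,0],
    [0.3,-0.2,-7,0,0.006,0],
    [0.6,0,-6,0,0.006,0],
    [0,0,0,0,0,0],
    [0,0,0,0,0,0],
    [0,0,0,0,0,0],
    [0,0,0,0,0,0],
    [0,0,0,0,0,0],
    [0,0,0,0,0,0],
  ],
)

```text
t: 19.92
eef_pos: [0.6618, -0.1098, -0.0044]
ee_rot: [-3.061, 1.324, 0.066]
contact_force: [-3.7, 0.2, -2.9]
grip_width: 0.55
```

```bash
python3 - <<'E'
from h import *
c,i,d=cam('wrist');cv2.imwrite('pics/wrist20.png',i[:,:,::-1])
stat()
E
```

```text
tcp [ 0.6618 -0.1098 -0.0044] tilt 0.246 yaw -0.017 F [-3.6 -0.3 -2.5] t 19.9667 q [ 0.31  0.62 -0.2   1.69  0.1   0.61 -1.5 ]
tips [array([ 0.6739, -0.1102,  0.0089]), array([ 0.6487, -0.1098,  0.0026])]
```

View pics/wrist20.png

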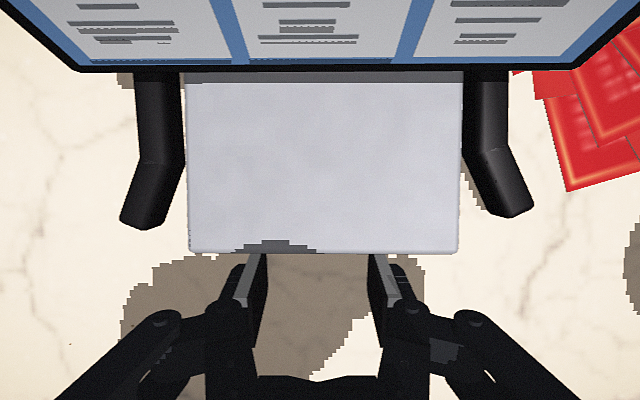

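Request:
arm_command(
  plan=[
    [0.6,0,-6,0,0.005,0],
    [0.6,0,-6,0,0.005,0],
    [0.6,0,-5,0,0.005,0],
    [0,0,0,0,0,0],
    [0,0,0,0,0,0],
    [0,0,0,0,0,0],
    [0,0,0,0,0,0],
    [0,0,0,0,0,0],
    [0,0,0,0,0,0],
    [0,0,0,0,0,0],
  ],
)

```text
t: 20.8
eef_pos: [0.6706, -0.1111, -0.0061]
ee_rot: [-3.069, 1.328, 0.061]
contact_force: [-4.2, 0.5, -3.1]
grip_width: 0.554
```

```bash
python3 - <<'E'
from h import *
c,i,d=cam('wrist');cv2.imwrite('pics/wrist21.png',i[:,:,::-1])
stat()
E
```

```text
tcp [ 0.6707 -0.1111 -0.0061] tilt 0.243 yaw -0.014 F [-5.3  0.1 -2.4] t 20.85 q [ 0.3   0.64 -0.19  1.66  0.11  0.62 -1.5 ]
tips [array([ 0.6828, -0.1115,  0.0072]), array([ 0.6576, -0.1111,  0.001 ])]
```

View pics/wrist21.png

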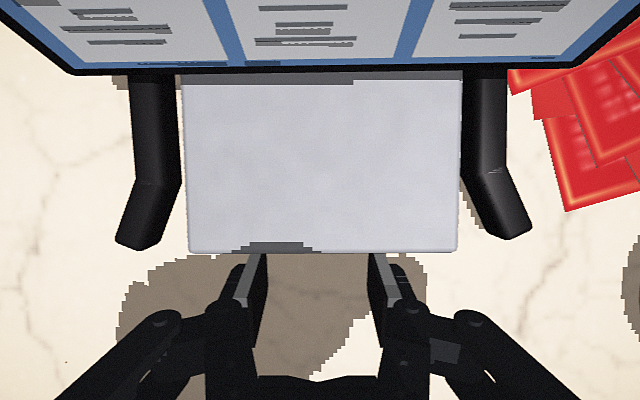

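Request:
arm_command(
  plan=[
    [0.2,0,-5,0,0.005,0],
    [0.2,0,-6,0,0.006,0],
    [0,0,-6,0,0.008,0],
    [0,0,-6,0,0.008,0],
    [0,0,0,0,0,0],
    [0,0,0,0,0,0],
    [0,0,0,0,0,0],
    [0,0,0,0,0,0],
    [0,0,0,0,0,0],
    [0,0,0,0,0,0],
  ],
)

```text
t: 21.68
eef_pos: [0.6704, -0.1113, -0.0056]
ee_rot: [-3.061, 1.348, 0.071]
contact_force: [-5.3, -0.4, -1.2]
grip_width: 0.546
```

```bash
python3 - <<'E'
from h import *
c,i,d=cam('wrist');cv2.imwrite('pics/wrist22.png',i[:,:,::-1])
stat()
E
```

```text
tcp [ 0.6704 -0.1112 -0.0057] tilt 0.222 yaw -0.012 F [-4.8  0.3 -1.2] t 21.7333 q [ 0.3   0.65 -0.19  1.63  0.11  0.65 -1.5 ]
tips [array([ 0.6828, -0.1115,  0.0074]), array([ 0.6575, -0.1112,  0.0017])]
```

View pics/wrist22.png

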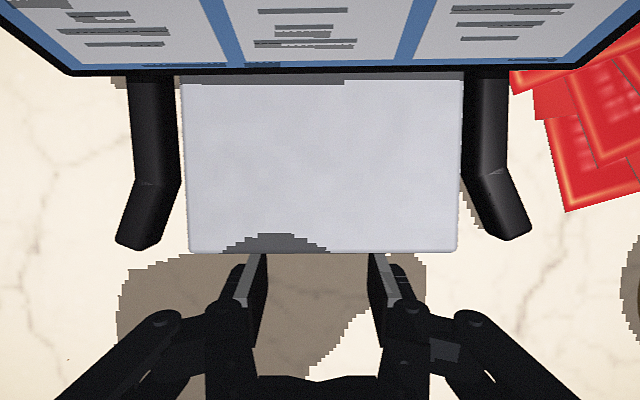

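Request:
arm_command(
  plan=[
    [0,0,-8,-0.006,0.008,0],
    [0,0,-9,-0.006,0.012,0],
    [0,0,-9,-0.006,0.012,0],
    [0,0,-9,-0.006,0.012,0],
    [0,0,0,0,0,0],
    [0,0,0,0,0,0],
    [0,0,0,0,0,0],
    [0,0,0,0,0,0],
    [0,0,0,0,0,0],
    [0,0,0,0,0,0],
  ],
)

```text
t: 22.57
eef_pos: [0.6708, -0.1128, -0.0046]
ee_rot: [-3.064, 1.375, 0.087]
contact_force: [-6.4, -0.0, 0.8]
grip_width: 0.552
```

```bash
python3 - <<'E'
from h import *
c,i,d=cam('wrist');cv2.imwrite('pics/wrist23.png',i[:,:,::-1])
stat()
E
```

```text
tcp [ 0.6708 -0.1128 -0.0046] tilt 0.195 yaw 0.008 F [-5.3  0.3  0.8] t 22.6167 q [ 0.3   0.66 -0.19  1.6   0.11  0.7  -1.48]
tips [array([ 0.6836, -0.1129,  0.0081]), array([ 0.6581, -0.1131,  0.0031])]
```

View pics/wrist23.png

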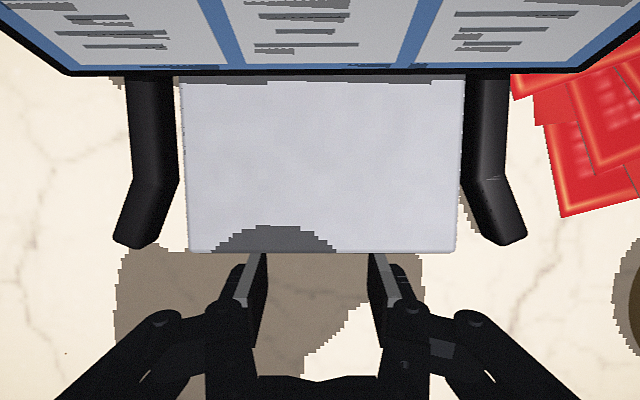

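Request:
arm_command(
  plan=[
    [-1,0,4,0,0,0],
    [-2,0,8,0,0,0],
    [-3,0,10,0,0,0],
    [-5,0,12,0,0,0],
    [-10,0,15,0,0,0],
    [-15,0,15,0,0,0],
    [-15,0,15,0,0,0],
    [-15,0,10,0,0,0],
    [-10,0,5,0,0,0],
    [0,0,0,0,0,0],
  ],
)

```text
t: 23.45
eef_pos: [0.5848, -0.1139, 0.0673]
ee_rot: [-3.103, 1.31, 0.05]
contact_force: [1.0, -0.0, 0.5]
grip_width: 0.552
```

```bash
python3 - <<'E'
from h import *
stat()
for n in ['wrist','top','scene']:
    c,i,d=cam(n)
    if n=='wrist': cv2.imwrite('pics/wrist24.png',i[:,:,::-1])
    if n=='top':cv2.imwrite('pics/topz24.png',cv2.resize(i[130:280,260:450,::-1],(760,600),interpolation=cv2.INTER_CUBIC))
    if n=='scene':cv2.imwrite('pics/sz24.png',cv2.resize(i[140:290,240:440,::-1],(800,600),interpolation=cv2.INTER_CUBIC))
    for t,z in [('toe',.016),('heel',0),('cradle',0),('mouth',0)]:
        for r in nets.mark_of(t,n)[:1]: print(n,t,round(r['score'],2),np.round(r['point'],1),np.round(onz(c,r['point'],z),4))
E
```

```text
tcp [ 0.5848 -0.1139  0.0673] tilt 0.26 yaw 0.01 F [ 1.  -0.   0.5] t 23.45 q [ 0.4   0.39 -0.25  1.86  0.06  0.65 -1.42]
tips [array([ 0.5967, -0.1139,  0.0808]), array([ 0.5716, -0.1142,  0.0742])]
wrist toe 0.97 [319.   96.1] [ 0.6757 -0.1131  0.016 ]
top toe 0.98 [338.6 185.1] [ 0.6721 -0.1037  0.016 ]
top heel 0.65 [340.4 160.5] [ 0.7675 -0.113   0.    ]
scene toe 0.98 [350.9 207.9] [ 0.6797 -0.1121  0.016 ]
scene heel 0.79 [359.4 203.2] [ 0.7612 -0.115   0.    ]
scene cradle 0.68 [447.9 253.5] [ 0.5811 -0.5518  0.    ]
scene mouth 0.52 [350.6 207.4] [ 0.708  -0.0972  0.    ]
```

View pics/wrist24.png

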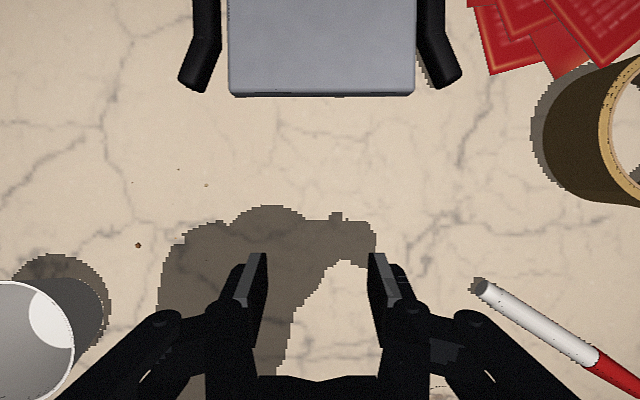

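View pics/topz24.png

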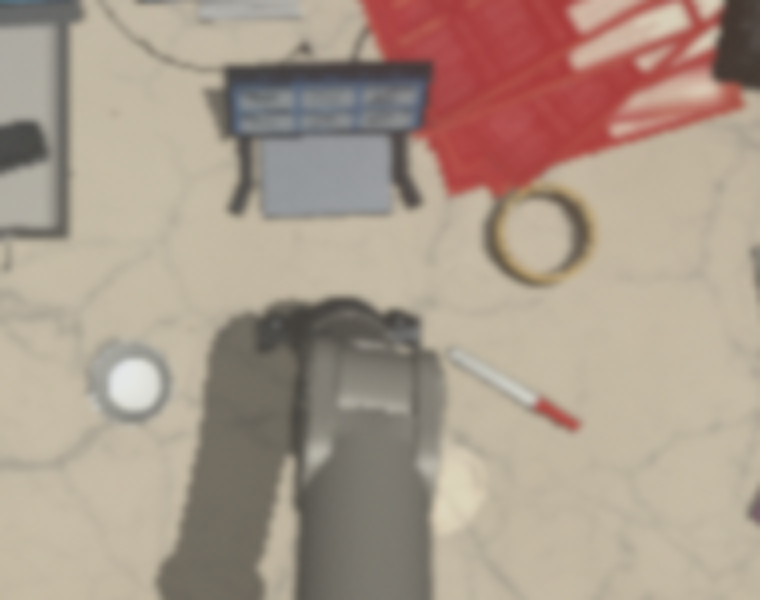

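View pics/sz24.png

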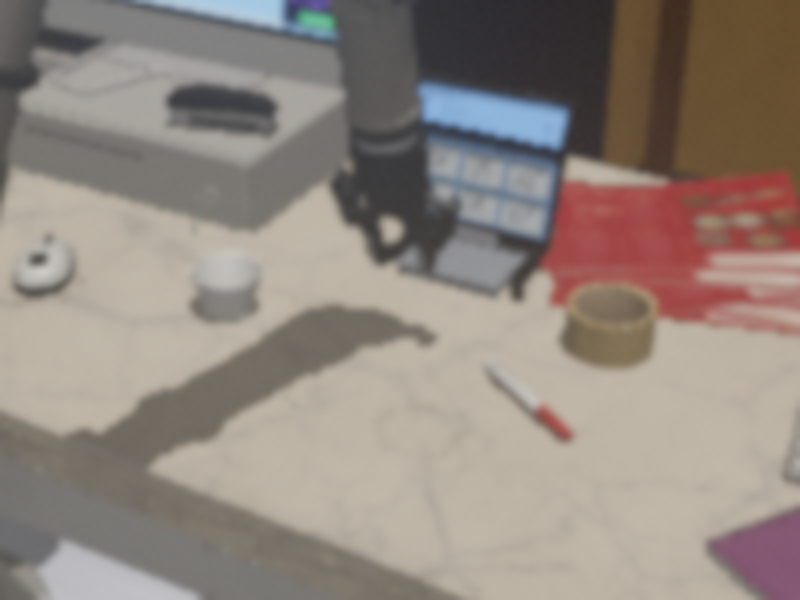

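```bash
python3 - <<'E'
from h import *
c,i,d=cam('wrist')
cv2.imwrite('pics/w25.png',cv2.resize(i[0:130,160:480,::-1],(800,325),interpolation=cv2.INTER_CUBIC))
for n,p,z in [('Lend',(182,80),.02),('LendB',(195,90),.02),('Rend',(460,75),.02),('RendB',(447,86),.02),('fL',(230,92),.016),('fR',(413,92),.016)]: print(n,onz(c,p,z).round(4))
E
```

```text
Lend [ 0.6801 -0.0291  0.02  ]
LendB [ 0.6742 -0.0369  0.02  ]
Rend [ 0.6847 -0.1968  0.02  ]
RendB [ 0.6782 -0.1893  0.02  ]
fL [ 0.6741 -0.0572  0.016 ]
fR [ 0.6753 -0.1701  0.016 ]
```

View pics/w25.png

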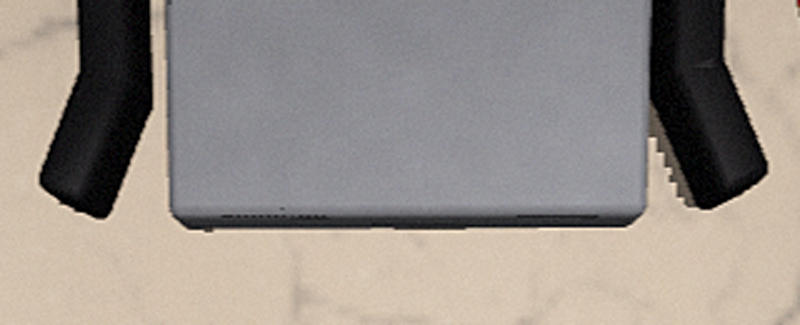

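```bash
python3 - <<'E'
from h import *
c=get_calibration('top'); z=np.load('top0.npz');i,d=z['i'].astype(int),z['d']
g=i.sum(2)
for u in (326,332,340,348,354):
    print(u,[(v,int(g[v,u]),world(c,(u,v),d[v,u]).round(3)[[0,2]].tolist(),onz(c,(u,v),.024)[0].round(3),onz(c,(u,v),0)[0].round(3)) for v in range(156,164)])
# current: foot front edge in top, same camera
z=read_camera('top')[0].astype(int).sum(2)
for u in (332,340,350): print(u,[(v,int(z[v,u]),onz(c,(u,v),.016)[0].round(3)) for v in range(180,188)])
for u in range(318,326): print(u, int(z[183,u]))
E
```

```text
326 [(156, 243, [0.782, 0.017], np.float64(0.78), np.float64(0.786)), (157, 242, [0.776, 0.027], np.float64(0.776), np.float64(0.782)), (158, 234, [0.773, 0.024], np.float64(0.773), np.float64(0.778)), (159, 248, [0.769, 0.022], np.float64(0.769), np.float64(0.774)), (160, 347, [0.769, 0.008], np.float64(0.765), np.float64(0.77)), (161, 469, [0.766, 0.002], np.float64(0.761), np.float64(0.767)), (162, 523, [0.763, -0.001], np.float64(0.758), np.float64(0.763)), (163, 529, [0.759, -0.001], np.float64(0.754), np.float64(0.759))]
332 [(156, 237, [0.779, 0.026], np.float64(0.78), np.float64(0.785)), (157, 240, [0.776, 0.023], np.float64(0.776), np.float64(0.781)), (158, 240, [0.773, 0.022], np.float64(0.772), np.float64(0.778)), (159, 262, [0.768, 0.026], np.float64(0.769), np.float64(0.774)), (160, 363, [0.768, 0.007], np.float64(0.765), np.float64(0.77)), (161, 473, [0.767, -0.002], np.float64(0.761), np.float64(0.766)), (162, 513, [0.762, -0.001], np.float64(0.757), np.float64(0.762)), (163, 518, [0.758, 0.001], np.float64(0.754), np.float64(0.758))]
340 [(156, 238, [0.779, 0.023], np
[... 1673 characters left out ...]
(0.68)), (184, 453, np.float64(0.677)), (185, 506, np.float64(0.673)), (186, 536, np.float64(0.669)), (187, 540, np.float64(0.665))]
340 [(180, 463, np.float64(0.691)), (181, 461, np.float64(0.687)), (182, 446, np.float64(0.684)), (183, 435, np.float64(0.68)), (184, 471, np.float64(0.676)), (185, 522, np.float64(0.672)), (186, 542, np.float64(0.669)), (187, 545, np.float64(0.665))]
350 [(180, 468, np.float64(0.69)), (181, 466, np.float64(0.687)), (182, 444, np.float64(0.683)), (183, 439, np.float64(0.679)), (184, 501, np.float64(0.675)), (185, 542, np.float64(0.672)), (186, 547, np.float64(0.668)), (187, 543, np.float64(0.664))]
318 384
319 368
320 408
321 474
322 519
323 531
324 510
325 467
```

```bash
python3 - <<'E'
from h import *
stat(); print(bot.hand_in())
E
```

```text
tcp [ 0.5827 -0.1133  0.0636] tilt 0.252 yaw 0.01 F [-0.4  0.3 -0.4] t 24.3 q [ 0.4   0.4  -0.25  1.86  0.06  0.65 -1.42]
tips [array([ 0.5947, -0.1133,  0.0771]), array([ 0.5696, -0.1136,  0.0706])]
the job is handed in; nothing more can be done
None
```

I tipped the tablet up by pulling on its upturned foot with two open fingers. I then pushed the foot low along the counter into the cradle until it stopped, backed the gripper off and handed in at t = 24.3 s of the 51 s allowed. No verdict is reported, so the results below are my own measurements.

**Last checks**
- **Home against the bar:** two further, harder pushes moved the foot by less than 1 mm. In the top camera the foot's front edge is at x ≈ 0.678, which puts the heel at ≈ 0.768. The back bar reads 0.767–0.769.
- **Square and centred:** the foot sits about 2 mm right of the centre line, and its front edge is within a few hundredths of a radian of the cradle. Both are inside the limits.
- **Upright and untouched:** the pictures show the tablet standing, with the gripper clear at about zero force. In the last pictures the cup, marker and tape roll look unmoved. I did not measure those, and I did not check the things farther away.

**What went wrong or disagreed**
- **First two pushes failed:** the fingertips were pressed into the counter, with up to about 34 N at the wrist, before I corrected the height and tilt. A descent just before that touched the counter at about 17 N.
- **Finger position:** with the gripper fully open, the fingertips measured about 20 mm behind the TCP. The interface text had implied about 2 mm.
- **Other estimates:** the wrist camera put the foot's front edge about 3 mm closer to the robot (x ≈ 0.675), and the network heel marks ranged from 0.761 to 0.768. I relied on the top camera, which measured foot and bar in the same frame.

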